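Make up the ball-valve kit: find the full tin by feel, pour it, tray the levers

TASK

Make up a valve repair kit. One of the two closed tins is well filled with brass balls and the other nearly empty: first lift the red tin, tip it slowly to about 30 degrees and keep it there a couple of seconds to feel the weight shift, then do the same with the blue tin; pour every ball from the fuller tin into the blue bin, leave the other tin's balls inside it, and finish with both tins standing upright on the black mat. Lay each valve lever on the bench flat in the tray compartment of its own colour with its steel eye in the wide end, and leave the other brass fittings on the bench alone.

Things in the scene. Friction and masses are not known exactly. Their poses are not given: they have to be found in the camera images.
- red_tin: upright opaque metal tin with red lid, base and band, 104 (x) x 60 (y) x 106 mm high, closed on top (lid 106 x 60), with a pour window high in its -x face. Empty it weighs 0.13 to 0.33 kg (unknown), centre of mass near x = 5, z = 56. Grip it firmly from above across the 60 mm width, about 91 above the underside, near x = +10 (a weak grip lets it swing). Origin: centre of the underside, z up.
- blue_tin: upright opaque metal tin with blue lid, base and band, 104 (x) x 60 (y) x 106 mm high, closed on top (lid 106 x 60), with a pour window high in its -x face. Empty it weighs 0.13 to 0.33 kg (unknown), centre of mass near x = 5, z = 56. Grip it firmly from above across the 60 mm width, about 91 above the underside, near x = +10 (a weak grip lets it swing). Origin: centre of the underside, z up.
- red_window (a point): centre of the red tin's pour window, its only opening: 54 wide, from 57 to 88 mm above the underside, in the -x face. Inside, the front wall slopes outward 40 degrees from upright, from the floor up to the window's lower lip, so balls run out when the tin is tipped towards -x by over about 55 degrees, freely at 70 to 80; up to 35 degrees none spill.
- blue_window (a point): centre of the blue tin's pour window, its only opening: 54 wide, from 57 to 88 mm above the underside, in the -x face. Inside, the front wall slopes outward 40 degrees from upright, from the floor up to the window's lower lip, so balls run out when the tin is tipped towards -x by over about 55 degrees, freely at 70 to 80; up to 35 degrees none spill.
- red_floor: inner floor of the red tin (55 x 53 mm, its top 7 above the tin's underside, centred at tin x = 21; same frame as the tin), not reachable. Brass balls 24 mm across, 50 g each, lie loose on it: five in one of the two tins, only one or two in the other, at random; they roll to the low side as the tin tips.
- blue_floor: inner floor of the blue tin (55 x 53 mm, its top 7 above the tin's underside, centred at tin x = 21; same frame as the tin), not reachable. Brass balls 24 mm across, 50 g each, lie loose on it: five in one of the two tins, only one or two in the other, at random; they roll to the low side as the tin tips.
- mat: fixed black rubber mat 300 (x) x 130 (y) x 3 thick on which both tins stand, side by side along x. Origin: centre of its underside, on the bench; tins stand 3 above it.
- bin: fixed blue open kit bin for the balls, 160 (x) x 150 (y) x 55 high, walls and floor 4 thick, empty at the start. Origin: centre of its underside.
- tray: fixed grey tray 166 (x) x 182 (y) mm, floor 4 thick, three coloured compartments along x, 152 long: orange at y = +56, green at 0, yellow at -56. Walls and ribs 18 high. Each is keyed: its +x end (x > 35) is 40 wide for the steel eye, its -x end (x < -35) 30 wide for the grip; for x within 35 of the middle there are no ribs or side walls (room for fingers). Origin: centre of the underside.
- orange_lever: flat lever of a ball valve, 144 mm long: orange plastic grip 94 x 22 x 12 thick (x = -72 to +22), then a steel shank and a round steel eye 34 across, 8 thick, at the +x end. 120 g. Origin: on the underside midway along it, under the grip: hold it there across the 22 mm width. x points to the eye, z up. May be absent. It belongs in the orange compartment, tray y = +56 mm.
- orange_eye (a point): centre of the steel eye of the orange lever (55 mm from its origin, 4 mm above its underside)
- green_lever: flat lever of a ball valve, 144 mm long: green plastic grip 94 x 22 x 12 thick (x = -72 to +22), then a steel shank and a round steel eye 34 across, 8 thick, at the +x end. 120 g. Origin: on the underside midway along it, under the grip: hold it there across the 22 mm width. x points to the eye, z up. May be absent. It belongs in the green compartment, tray y = +0 mm.
- green_eye (a point): centre of the steel eye of the green lever (55 mm from its origin, 4 mm above its underside)
- yellow_lever: flat lever of a ball valve, 144 mm long: yellow plastic grip 94 x 22 x 12 thick (x = -72 to +22), then a steel shank and a round steel eye 34 across, 8 thick, at the +x end. 120 g. Origin: on the underside midway along it, under the grip: hold it there across the 22 mm width. x points to the eye, z up. May be absent. It belongs in the yellow compartment, tray y = -56 mm.
- yellow_eye (a point): centre of the steel eye of the yellow lever (55 mm from its origin, 4 mm above its underside)
- flange: bystander: brass flanged pipe stub, 68 across, 55 high. Origin: centre of underside. Leave alone.
- valve_body: bystander: upright brass valve body with a blue cap, 54 across, 85 high. Origin: centre of underside. Leave alone.
- elbow: bystander: small brass fitting, 45 x 38 x 50 high. Origin: centre of underside. Leave alone.
There are look-alikes about, which are no part of the job. Leave any brown or pink look-alike of the tray alone. Of the things that look like the bin, take the one that is farthest from the robot's base at the start.

How it is judged:
On the way, in this order (a step that is already met when the one before it is completed fails the run):
1. the red tin is held off the mat, tipped 20 to 46 degrees, turning slowly (under 0.5 rad/s) or still, for one second (angle between red_tin's own z axis and vertical between 0.35 and 0.8 rad and height (world z) of red_tin above 0.02 m and angular speed of red_tin below 0.5 rad/s), for 1 s.
2. then the blue tin is held off the mat, tipped 20 to 46 degrees, turning slowly or still, for one second (angle between blue_tin's own z axis and vertical between 0.35 and 0.8 rad and height (world z) of blue_tin above 0.02 m and angular speed of blue_tin below 0.5 rad/s), for 1 s.
3. then the fuller tin's five balls lie in the bin (contact force between bin and anything else above 2.2 N), for 0.4 s.
At the end, for the whole second after the job is handed in: Bin load over 2.2 N (five balls); one tin empty, the other still with its balls; both tins upright (0.08 rad), still, on the mat; each lever flat (0.08 rad, under 9 mm up) in its colour's compartment, within 12 mm along and 10 mm across, eye at the wide end (contact force between bin and anything else above 2.2 N and ((contact force between red_floor and anything else below 0.2 N and contact force between blue_floor and anything else above 0.3 N) or (contact force between blue_floor and anything else below 0.2 N and contact force between red_floor and anything else above 0.3 N)) and x of red_tin in the frame of mat between -0.15 and 0.15 m and y of red_tin in the frame of mat between -0.065 and 0.065 m and z of each of red_tin, blue_tin in the frame of mat below 0.008 m and angle between each of red_tin, blue_tin, orange_lever, green_lever, yellow_lever's own z axis and vertical below 0.08 rad and linear speed of each of red_tin, blue_tin, orange_lever, green_lever, yellow_lever below 0.02 m/s and x of blue_tin in the frame of mat between -0.15 and 0.15 m and y of blue_tin in the frame of mat between -0.065 and 0.065 m and x of orange_lever in the frame of tray between -0.012 and 0.012 m and y of orange_lever in the frame of tray between 0.046 and 0.066 m and z of each of orange_lever, green_lever, yellow_lever in the frame of tray below 0.009 m and y of orange_eye in the frame of tray between 0.046 and 0.066 m and x of each of orange_eye, green_eye, yellow_eye in the frame of tray above 0.035 m and x of green_lever in the frame of tray between -0.012 and 0.012 m and y of green_lever in the frame of tray between -0.01 and 0.01 m and y of green_eye in the frame of tray between -0.01 and 0.01 m and x of yellow_lever in the frame of tray between -0.012 and 0.012 m and y of yellow_lever in the frame of tray between -0.066 and -0.046 m and y of yellow_eye in the frame of tray between -0.066 and -0.046 m); the robot touches nothing.
It fails at once if the flanged stub is pushed more than 30 mm from its place (distance of flange from where it was at the start of the episode above 0.03 m).
It fails at once if the valve body is pushed more than 30 mm from its place (distance of valve_body from where it was at the start of the episode above 0.03 m).
It fails at once if the small fitting is pushed more than 30 mm from its place (distance of elbow from where it was at the start of the episode above 0.03 m).
Of ball_l0, ball_l1 only 1 to 2 are there at a start; the rules pass over those that are not, and their reading is None.
Of orange_lever, green_lever, yellow_lever only 1 to 3 are there at a start; the rules pass over those that are not, and their reading is None.
At some moment in a run one of orange_lever, green_lever, yellow_lever may be knocked a few centimetres aside while the robot is not near it.
It also fails if it takes over 210 s, if anything falls off the work surface, if the arm or the gripper's body presses on something with over 40 N, if the wrist force passes 120 N, or if a joint passes its speed limit or range.

ROBOT

A 6-joint arm with a two-finger parallel gripper is mounted at the origin on the work surface. World frame = base frame: x ahead of the robot, y to its left, z up, the work surface at z = 0. Lengths are in m, angles in rad, forces in N, time in s.
With the tool pointing down it reaches from about 0.3 to 0.875 m from the base axis. Payload 6.4 kg.
Tool frame: the origin (TCP) lies midway between the tips of the shut fingers; the grasp point (between the pads) lies 19 mm behind it; z points along the fingers, y is the line along which they close (so a half turn about z gives the same grasp; the last joint's range is limited). The gripper opens to 85 mm and grips with 20 to 120 N. Pads are 22 mm wide; open, the fingers measure 114 mm over their backs; the gripper's body (76 mm by 85 mm) begins 54 mm behind the grasp point. The pads swing forward as they close: fully open they stand 13 mm farther back than shut.
Start: joints at [0.949, 0.181, 1.607, -0, 1.354, -0.206], TCP at [0.232, 0.526, 0.194] pointing down, gripper open.
Joint ranges: [-2.99, 2.99], [-0.89, 2.07], [0.3, 2.58], [-1.14, 4.28], [0, 2.63], [-3.12, 3.12]. Speed limits (rad/s): [2.57, 2.57, 3.01, 3.14, 3.14, 3.14].

INTERFACE

Orientations are given as a unit quaternion [w, x, y, z].
In Python, from bench import ctrl gives the robot as it stands. The module is installed in compiled form; this text tells all that it offers.
- The arm moves only by the tool move_arm, never from a script. Its argument "plan" is one flat list of numbers, 6 for each row, row after row: the shift along the world's x, y, z in units of 50 mm (1.0 is 50 mm), then the turn, a rotation vector about the world's x, y, z in rad. A call has 1 to 10 rows; each row is the pose to reach, as a shift and turn from the pose commanded when the call began; what a row does not reach only later rows make up. A row lasts 1/8 s, in which the tool goes at most 62.5 mm and 10.7 degrees, less where a joint would pass 70% of its speed; a pose out of reach is approached as far as the arm can. A call with a gripper value outside its range is refused whole. "grip" is the finger opening in mm, from 0 to 85.4, set as the call begins (left out, the last holds). The fingers move at their own pace and stop on an object; the grip force is fixed at half the most. Time passes only in rows, so rows that repeat a pose let the fingers close. It gives the time, the measured TCP pose, the force, the opening and the grip force at its end, in the units of the state.
- ctrl.get_obs(): the state, without advancing time (a new reading comes with each control period).
- ctrl.camera(name): name is "side" or "top" or "wrist"; returns a dict with "pixels" (400x640x3 uint8, red, green, blue), "fx", "fy", "cx", "cy" (pixels), "origin" and "attitude" of the camera in the world. Camera axes: x right, y down, z forward; pixel columns grow to the right and rows downward; lengths in m; the calibration is good to about 2 mm. A picture is of the moment at which its call begins. There is no depth.
- ctrl.hand_in(): hands the job in; it is judged then, once.
The state is a dict: "time_s": time; "q": joint angles; "dq": joint speeds; "joint_efforts": joint torques, N m; "eef_pos": TCP position; "eef_rot": TCP orientation; "wrist_force": force on the tool from outside, world axes, zero at the start; "torque": the same for the moment, N m; "opening": opening from 0.0 (shut) to 1.0 (fully open); "grasp_force": force on a finger pad.
Only numpy, scipy, OpenCV 4.12 (cv2) and the standard library are available. Lean on these libraries where they do the work, as an engineer would, in place of code of your own. Each camera call takes 0.05 s, during which the arm holds its last target. There are 200 camera calls.

## Working session

There is one attempt and no reset: what is moved stays moved. The work goes in short steps, Python scripts to look and compute and a tool call to move; the robot and the scene stay as the last step left them, time stands still between calls to the robot, and variables do not carry over. Pictures are saved under pics/ and viewed, at most 14 in all, crops included, and the job is handed in when it is done.

Besides the shell and the picture viewer there is one more tool, called after "Emit:" by a JSON object that holds its "name" and its "arguments". move_arm: Moves the arm, as the interface text tells. Its arguments: {"type":"object","properties":{"plan":{"type":"array"},"grip":{"type":"number"}},"required":["plan"]}

```bash
mkdir -p pics; cat > h.py <<'E'
import numpy as np, cv2, json
from scipy.spatial.transform import Rotation as R
from bench import ctrl
def cam(n):
    c=ctrl.camera(n); a=np.array(c['attitude'],float)
    c['R']=a if a.shape==(3,3) else R.from_quat(a,scalar_first=True).as_matrix()
    return c
def ray(c,u,v):
    d=np.array([(u-c['cx'])/c['fx'],(v-c['cy'])/c['fy'],1.]); return np.array(c['origin']),c['R']@d
def onz(c,u,v,z):
    o,d=ray(c,u,v); return o+d*(z-o[2])/d[2]
def proj(c,p):
    q=c['R'].T@(np.array(p)-c['origin']); return q[0]/q[2]*c['fx']+c['cx'],q[1]/q[2]*c['fy']+c['cy']
def save(c,n): cv2.imwrite('pics/'+n,c['pixels'][:,:,::-1])
E
python3 - <<'E'
from h import *
for n in ('top','side'):
    c=cam(n); save(c,n+'0.png'); print(n,c['origin'],c['R'].round(3).tolist(),c['fx'],c['cx'],c['cy'])
o=ctrl.get_obs(); print(o)
E
```

```text
top [ 0.36914279 -0.07400281  1.43288814] [[-0.022, -0.998, 0.061], [-1.0, 0.022, 0.007], [-0.009, -0.06, -0.998]] 441.25289919483134 313.57418727864615 204.629622022006
side [ 0.27876579 -0.99604367  0.8884816 ] [[0.979, -0.13, 0.159], [-0.205, -0.639, 0.741], [0.005, -0.758, -0.652]] 443.8627424188842 306.5947969690364 193.84027141275737
{'time_s': 0.1, 'q': array([ 9.48688042e-01,  1.81503312e-01,  1.60789860e+00, -1.10877085e-05,
        1.35382890e+00, -2.06329841e-01]), 'dq': array([-0.00113731, -0.00098906, -0.00350914, -0.00022342,  0.00231431,
       -0.00012437]), 'joint_efforts': array([-7.66497706e-04, -4.45879662e+01, -3.52238989e+01, -3.99390237e-04,
        4.24835933e-03, -5.78458548e-05]), 'eef_pos': array([0.23191118, 0.52554145, 0.1931583 ]), 'eef_rot': array([-3.24703260e-04,  2.06393789e-01,  9.78468667e-01, -7.51987523e-04]), 'wrist_force': array([0.37224539, 0.19799508, 0.02370269]), 'torque': array([0.00011799, 0.07427576, 0.00552358]), 'grasp_force': 0.0, 'opening': 1.00238012825416}
```

View pics/top0.png

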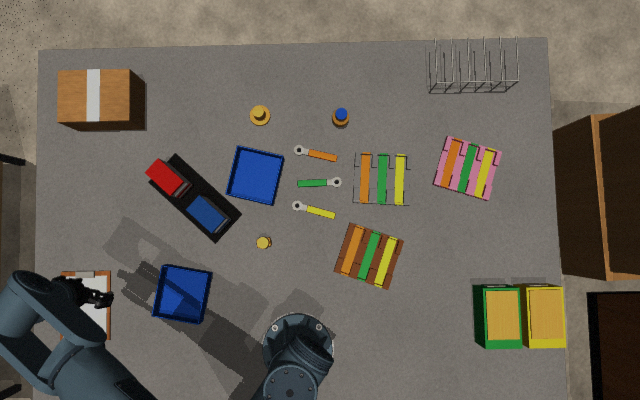

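View pics/side0.png

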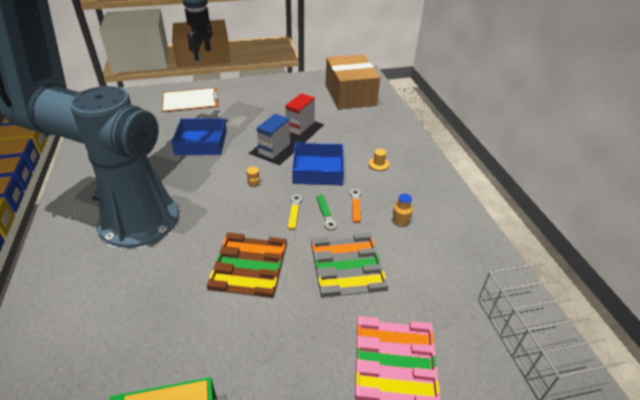

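The top view shows the red tin (168,177), blue tin (208,213), far bin (255,176), grey tray (381,180), levers orange (317,155), green (318,183) and yellow (314,209), and fittings at (260,115), (341,117) and (264,242). Next I'll enlarge the key parts.

```bash
python3 - <<'E'
from h import *
t=cv2.imread('pics/top0.png'); s=cv2.imread('pics/side0.png')
a=cv2.resize(t[135:255,135:295],None,fx=5,fy=5,interpolation=cv2.INTER_CUBIC)[:,:800]
cv2.imwrite('pics/z1.png',a)
b=cv2.resize(s[85:165,230:340],(412,300),interpolation=cv2.INTER_CUBIC)
d=cv2.resize(s[225:305,290:400],(388,300),interpolation=cv2.INTER_CUBIC)
e=cv2.resize(t[140:220,285:415],(488,300),interpolation=cv2.INTER_CUBIC)
z=np.zeros((600,800,3),np.uint8); z[:300,:412]=b; z[:300,412:]=d; z[300:,:488]=e
cv2.imwrite('pics/z2.png',z)
c=cam('top'); hsv=cv2.cvtColor(c['pixels'],cv2.COLOR_RGB2HSV)
def blobs(lo,hi,z,name,mn=25):
    m=cv2.inRange(hsv,lo,hi); 
    for k in cv2.findContours(m,0,2)[0]:
        if cv2.contourArea(k)<mn: continue
        p=cv2.boxPoints(cv2.minAreaRect(k)); w=np.array([onz(c,u,v,z)[:2] for u,v in p])
        M=k[:,0].mean(0); e1=w[1]-w[0]; e2=w[2]-w[1]; 
        if np.hypot(*e1)<np.hypot(*e2): e1,e2=e2,e1
        print(name,M.round(),w.mean(0).round(4),'L%.3f W%.3f ang%.1f'%(np.hypot(*e1),np.hypot(*e2),np.degrees(np.arctan2(e1[1],e1[0]))))
blobs((0,180,90),(5,255,255),.106,'redlid')
blobs((100,120,60),(120,255,255),.106,'blue(z=.106)')
blobs((100,120,60),(120,255,255),.055,'blue(z=.055)')
blobs((8,150,120),(19,255,255),.012,'orange')
blobs((50,120,60),(75,255,255),.012,'green')
blobs((23,150,120),(33,255,255),.012,'yellow')
blobs((0,0,0),(180,255,40),.003,'black',200)
E
```

```text
redlid [164. 175.] [0.5452 0.3885] L0.106 W0.061 ang-133.2
blue(z=.106) [174. 299.] [0.1907 0.342 ] L0.155 W0.145 ang-11.0
blue(z=.106) [203. 213.] [0.4298 0.2637] L0.107 W0.061 ang-133.2
blue(z=.106) [254. 175.] [0.5449 0.1149] L0.156 W0.147 ang-13.6
blue(z=.106) [340. 114.] [ 0.7263 -0.1541] L0.034 W0.031 ang178.5
blue(z=.055) [174. 299.] [0.1838 0.358 ] L0.161 W0.151 ang-11.0
blue(z=.055) [203. 213.] [0.4321 0.2766] L0.111 W0.063 ang-133.2
blue(z=.055) [254. 175.] [0.5516 0.1221] L0.162 W0.152 ang-13.6
blue(z=.055) [340. 114.] [ 0.74   -0.1572] L0.035 W0.032 ang178.5
orange [108. 320.] [0.0923 0.5995] L0.101 W0.006 ang-179.6
orange [ 66. 274.] [0.2516 0.7311] L0.042 W0.010 ang-91.2
orange [104. 280.] [0.2254 0.6197] L0.064 W0.045 ang-179.6
orange [352. 251.] [ 0.3071 -0.1831] L0.165 W0.031 ang-20.0
orange [364. 178.] [ 0.5368 -0.2297] L0.154 W0.028 ang-4.2
orange [322. 155.] [ 0.6164 -0.0957] L0.092 W0.021 ang-104.4
orange [449. 164.] [ 0.5787 -0.5063] L0.154 W0.028 ang-17.2
orange [604. 196.] [ 0.4628 -1.0309] L0.535 W0.108 ang-178.2
orange [339. 119.] [ 0.7348 -0.1565] L0.051 W0
[... 729 characters left out ...]
3. 174.] [ 0.5437 -0.6124] L0.154 W0.028 ang-17.3
yellow [257. 112.] [0.7628 0.1148] L0.033 W0.025 ang-105.6
black [289. 353.] [-0.0178  0.0493] L0.306 W0.184 ang-64.9
black [ 32. 346.] [-2.000e-04  8.422e-01] L0.214 W0.148 ang-150.1
black [600. 342.] [-0.0091 -1.0021] L0.336 W0.165 ang176.2
black [479. 316.] [ 0.0891 -0.5847] L0.195 W0.041 ang177.4
black [ 85. 323.] [0.094  0.6386] L0.618 W0.196 ang-136.7
black [166. 301.] [0.1748 0.3747] L0.154 W0.145 ang-10.5
black [186. 191.] [0.4874 0.3224] L0.299 W0.130 ang-133.4
black [573. 193.] [ 0.4569 -0.914 ] L0.529 W0.137 ang-178.0
black [621. 191.] [ 0.4846 -1.054 ] L0.546 W0.127 ang176.2
black [130. 114.] [0.7991 0.5172] L0.201 W0.099 ang-18.1
```

View pics/z1.png

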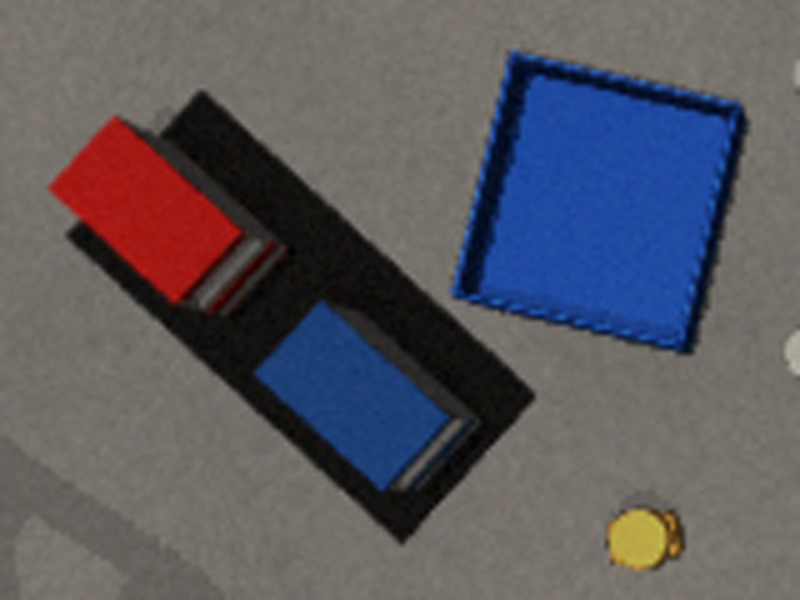

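View pics/z2.png

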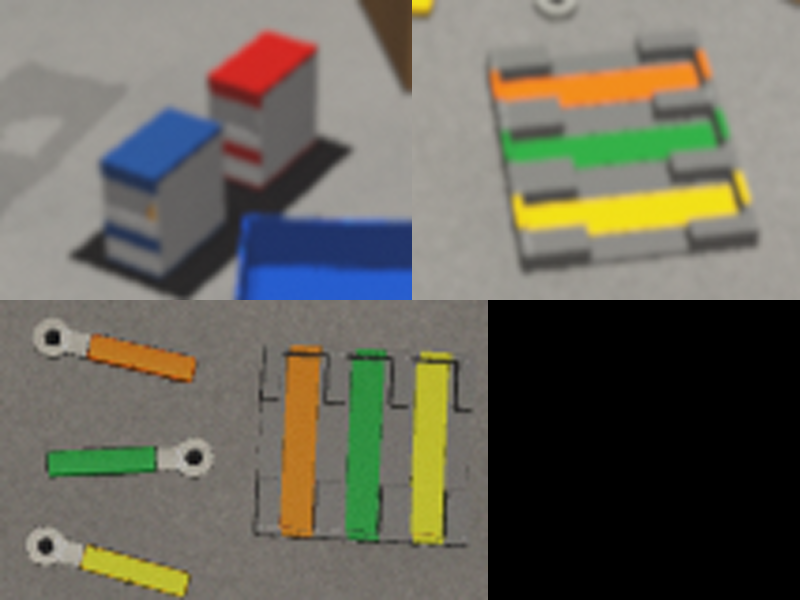

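The window ends of both tins face (-0.69,-0.73), with the banded face visible in the side view. The bin is at about (0.552,0.122) and the tray at (0.533,-0.286), yaw -4.2°. First move: above the red tin.

Emit:
{"name": "move_arm", "arguments": {"plan": [6.4,-2.6,0.2,0,0,-1.86,6.4,-2.6,0.2,0,0,-1.86,6.4,-2.6,0.2,0,0,-1.86,6.4,-2.6,0.2,0,0,-1.86,6.4,-2.6,0.2,0,0,-1.86,6.4,-2.6,0.2,0,0,-1.86,6.4,-2.6,0.2,0,0,-1.86,6.4,-2.6,0.2,0,0,-1.86,6.4,-2.6,0.2,0,0,-1.86,6.4,-2.6,0.2,0,0,-1.86], "grip": 85}}

```text
time_s: 1.4
eef_pos: [0.552, 0.3958, 0.2034]
eef_rot: [-0.0, 0.909, 0.417, -0.001]
wrist_force: [0.7, 1.2, 0.2]
opening: 0.998
grasp_force: 0.0
```

```bash
cat >> h.py <<'E'
def st():
    o=ctrl.get_obs(); M=R.from_quat(o['eef_rot'],scalar_first=True).as_matrix()
    print('t%.1f'%o['time_s'],'q',np.round(o['q'],2),'p',np.round(o['eef_pos'],4),'yang%.1f'%np.degrees(np.arctan2(M[1,1],M[0,1])),'z',M[:,2].round(3),'F',np.round(o['wrist_force'],2),'T',np.round(o['torque'],3),'op%.3f g%.1f'%(o['opening'],o['grasp_force']))
    return o,M
E
python3 - <<'E'
from h import *
st(); c=cam('wrist'); save(c,'w1.png'); print(c['origin'],c['R'][:,2])
E
```

```text
t1.4 q [0.45 0.4  1.31 0.   1.43 1.16] p [0.552  0.3958 0.2034] yang-40.7 z [-0.001 -0.    -1.   ] F [0.7  1.23 0.17] T [-0.007 -0.022 -0.026] op0.998 g0.0
[0.59565184 0.44614453 0.38372624] [-0.17172558 -0.20045487 -0.96453521]
```

View pics/w1.png

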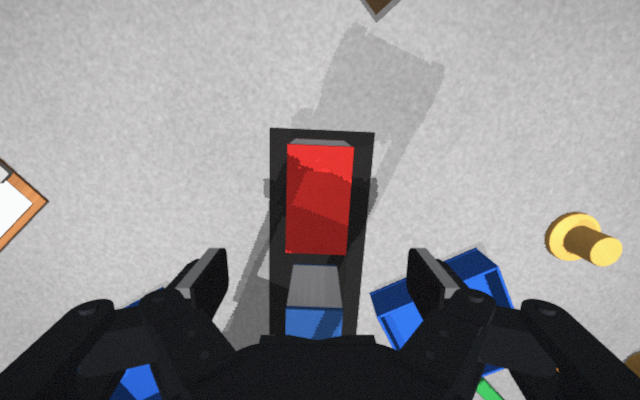

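The wrist view shows the red tin centred between the fingers. The far end faces of the tins are plain, so the windows are on the robot side. I'll descend and grip.

Emit:
{"name": "move_arm", "arguments": {"plan": [0,0,-1,0,0,-0.045,0,0,-1.8,0,0,-0.045,0,0,-2.4,0,0,-0.045,0,0,-2.65,0,0,-0.045,0,0,-2.65,0,0,-0.045]}}

```text
time_s: 2.08
eef_pos: [0.5518, 0.3958, 0.0708]
eef_rot: [0.0, 0.917, 0.399, -0.001]
wrist_force: [-0.4, 0.4, 1.2]
opening: 0.998
grasp_force: 0.0
```

Emit:
{"name": "move_arm", "arguments": {"plan": [0,0,0,0,0,0,0,0,0,0,0,0,0,0,0,0,0,0,0,0,0,0,0,0,0,0,0,0,0,0,0,0,0,0,0,0,0,0,0,0,0,0,0,0,0,0,0,0], "grip": 45}}

```text
time_s: 3.08
eef_pos: [0.5522, 0.396, 0.0714]
eef_rot: [0.0, 0.917, 0.399, -0.0]
wrist_force: [-0.2, -1.0, 0.3]
opening: 0.526
grasp_force: 0.0
```

```bash
python3 - <<'E'
from h import *
st()
E
```

```text
t3.1 q [0.45 0.53 1.41 0.   1.2  1.2 ] p [0.5522 0.396  0.0714] yang-43.0 z [-0. -0. -1.] F [-0.21 -0.98  0.34] T [-0.011 -0.047 -0.065] op0.526 g0.0
```

```bash
python3 - <<'E'
from h import *
c=cam('wrist'); t=cam('top'); s=cam('side')
z=np.zeros((600,800,3),np.uint8)
z[:250,:400]=cv2.resize(c['pixels'],(400,250)); z[250:550,:400]=cv2.resize(t['pixels'][100:250,100:300],(400,300)); z[:300,400:]=cv2.resize(s['pixels'][60:180,220:380],(400,300))
cv2.imwrite('pics/m1.png',z[:,:,::-1]); st()
E
```

```text
t3.2 q [ 0.45  0.53  1.41 -0.    1.2   1.2 ] p [0.5523 0.396  0.0715] yang-43.0 z [ 0. -0. -1.] F [-0.51  0.65 -0.16] T [ 0.008 -0.008 -0.004] op0.523 g0.0
```

View pics/m1.png

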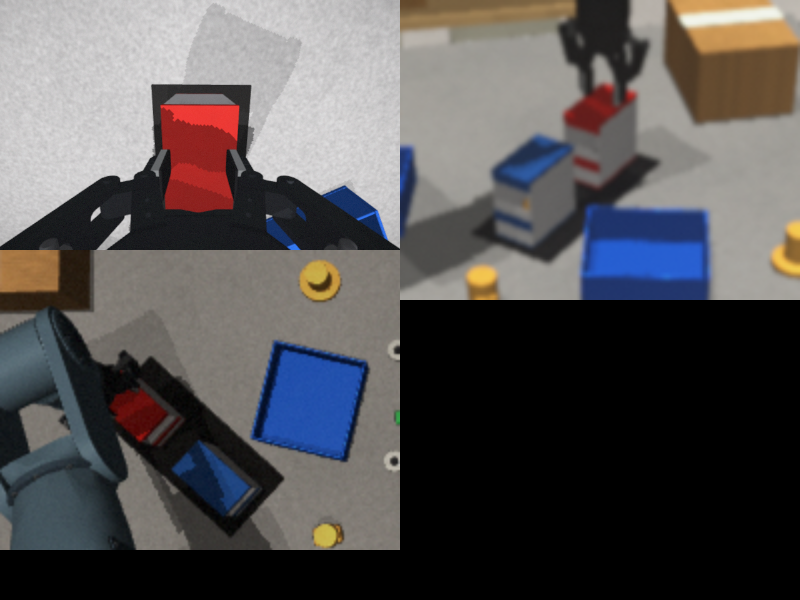

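The fingers straddle the lid, but no grip force shows. I'll command a tighter closing.

Emit:
{"name": "move_arm", "arguments": {"plan": [0,0,0,0,0,0,0,0,0,0,0,0,0,0,0,0,0,0,0,0,0,0,0,0,0,0,0,0,0,0], "grip": 40}}

```text
time_s: 3.85
eef_pos: [0.5523, 0.396, 0.0715]
eef_rot: [0.0, 0.917, 0.399, 0.0]
wrist_force: [0.1, -0.2, 0.1]
opening: 0.469
grasp_force: 0.0
```

```bash
python3 - <<'E'
from h import *
st()
c=cam('side'); hsv=cv2.cvtColor(c['pixels'],cv2.COLOR_RGB2HSV)
cv2.imwrite('pics/m2.png',cv2.resize(c['pixels'][60:150,250:370],(800,600),interpolation=cv2.INTER_CUBIC)[:,:,::-1])
for p in ((0.5523,.396,.0715),(.5523,.396,.109),(.56,.404,0.109)): print(proj(c,p))
E
```

```text
t3.9 q [ 0.45  0.53  1.41 -0.    1.2   1.2 ] p [0.5523 0.396  0.0715] yang-43.0 z [ 0.  0. -1.] F [ 0.11 -0.25  0.1 ] T [ 0.013 -0.003 -0.039] op0.469 g0.0
(np.float64(300.4216827556141), np.float64(109.34547663461498))
(np.float64(300.38397895275835), np.float64(100.07354506638498))
(np.float64(302.0567104405371), np.float64(98.78946812583604))
```

View pics/m2.png

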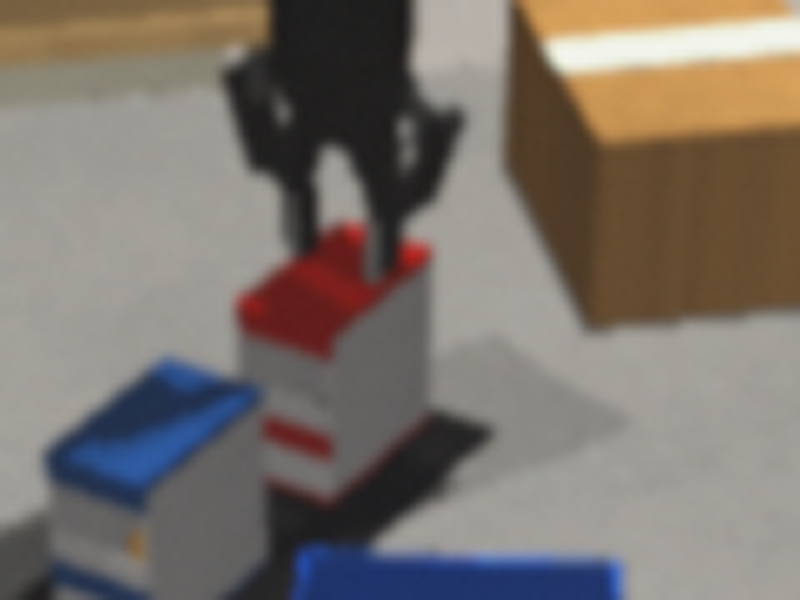

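The fingertips are actually just above the lid, while the reported TCP is about 4 cm lower. I'll check the offset against the wrist camera.

```bash
python3 - <<'E'
from h import *
o,M=st(); c=cam('wrist'); P=o['eef_pos']
w=.0427*o['opening']
for d in (0,.02,.03,.04,.05,.06):
    print(d,[np.round(proj(c,P-M[:,2]*d+s*M[:,1]*w)) for s in(1,-1)])
# lid in wrist view, projected: corners of measured red lid
u=np.array([.685,.729,0]);v=np.array([-.729,.685,0]);C=np.array([.5452,.3885,.109])
print([np.round(proj(c,C+a*.053*u+b*.03*v)) for a in(1,-1) for b in(1,-1)])
cv2.imwrite('pics/w2.png',c['pixels'][:,:,::-1])
E
```

```text
t3.9 q [0.45 0.53 1.41 0.   1.2  1.2 ] p [0.5522 0.396  0.0715] yang-43.0 z [-0. -0. -1.] F [-0.74 -0.47  0.05] T [-0.006 -0.022 -0.008] op0.464 g0.0
0 [array([348., 228.]), array([285., 228.])]
0.02 [array([351., 240.]), array([282., 240.])]
0.03 [array([353., 247.]), array([280., 248.])]
0.04 [array([355., 256.]), array([277., 256.])]
0.05 [array([358., 265.]), array([275., 265.])]
0.06 [array([361., 275.]), array([272., 275.])]
[array([254., 171.]), array([379., 172.]), array([263., 355.]), array([368., 355.])]
```

View pics/w2.png

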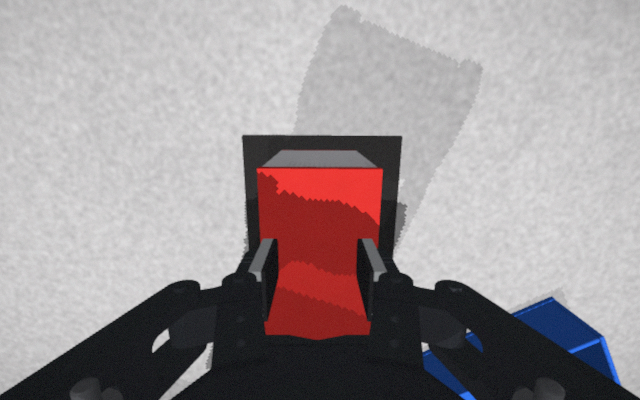

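The wrist view shows pad tips at (276,240) and (358,240), inside the lid edges and therefore above it. The real tips sit about 40 mm behind the reported TCP. I'll open, go about 37 mm deeper and grip.

Emit:
{"name": "move_arm", "arguments": {"plan": [0,0,0,0,0,0,0,0,0,0,0,0,0,0,0,0,0,0,0,0,0,0,0,0,0,0,0,0,0,0,0,0,0,0,0,0,0,0,0,0,0,0,0,0,-0.2,0,0,0,0,0,-0.5,0,0,0,0,0,-0.74,0,0,0], "grip": 85}}

```text
time_s: 5.2
eef_pos: [0.5514, 0.3956, 0.0325]
eef_rot: [0.0, 0.917, 0.399, -0.001]
wrist_force: [-1.1, -0.0, -1.2]
opening: 0.994
grasp_force: 0.0
```

Emit:
{"name": "move_arm", "arguments": {"plan": [0,0,0,0,0,0,0,0,0,0,0,0,0,0,0,0,0,0,0,0,0,0,0,0,0,0,0,0,0,0,0,0,0,0,0,0,0,0,0,0,0,0,0,0,0,0,0,0], "grip": 45}}

```text
time_s: 6.2
eef_pos: [0.5523, 0.396, 0.0345]
eef_rot: [-0.0, 0.917, 0.399, 0.0]
wrist_force: [0.1, 1.0, -3.3]
opening: 0.695
grasp_force: 64.8
```

```bash
python3 - <<'E'
from h import *
st()
E
```

```text
t6.2 q [0.45 0.57 1.43 0.   1.14 1.2 ] p [0.5523 0.396  0.0345] yang-43.0 z [ 0.  0. -1.] F [ 0.1   1.   -3.32] T [ 0.023 -0.048  0.004] op0.695 g64.8
```

Emit:
{"name": "move_arm", "arguments": {"plan": [0,0,0.2,0,0,0,0,0,0.6,0,0,0,0,0,1.2,0,0,0,0,0,1.8,0,0,0,0,0,2.2,0,0,0,0,0,2.2,0,0,0,0,0,2.2,0,0,0,0,0,2.2,0,0,0,0,0,2.2,0,0,0,0,0,2.2,0,0,0]}}

```text
time_s: 7.45
eef_pos: [0.552, 0.3959, 0.1438]
eef_rot: [0.0, 0.917, 0.399, -0.0]
wrist_force: [0.0, 0.5, -2.5]
opening: 0.689
grasp_force: 65.3
```

```bash
python3 - <<'E'
from h import *
st();f=[];
for i in range(6):
    c=cam('side') ; o=ctrl.get_obs(); f.append(np.r_[o['wrist_force'],o['torque']])
print(np.mean(f,0).round(3),np.std(f,0).round(3))
E
```

```text
t7.5 q [ 0.45  0.45  1.36 -0.    1.33  1.2 ] p [0.552  0.3959 0.1438] yang-43.0 z [-0.001 -0.    -1.   ] F [ 0.02  0.52 -2.49] T [0.    0.015 0.02 ] op0.689 g65.3
[ 6.700e-02 -3.350e-01 -2.983e+00 -3.000e-03  1.000e-03  3.000e-02] [0.19  0.617 0.35  0.029 0.028 0.035]
```

Emit:
{"name": "move_arm", "arguments": {"plan": [0,0,0,0.036,-0.034,0,0,0,0,0.073,-0.069,0,0,0,0,0.109,-0.103,0,0,0,0,0.146,-0.137,0,0,0,0,0.182,-0.171,0,0,0,0,0.219,-0.206,0,0,0,0,0.255,-0.24,0,0,0,0,0.292,-0.274,0,0,0,0,0.328,-0.308,0,0,0,0,0.365,-0.343,0]}}

```text
time_s: 9.0
eef_pos: [0.5521, 0.3959, 0.1447]
eef_rot: [-0.098, 0.888, 0.387, 0.228]
wrist_force: [-0.1, 0.5, -3.6]
opening: 0.696
grasp_force: 65.7
```

Emit:
{"name": "move_arm", "arguments": {"plan": [0,0,0,0.02,-0.02,0,0,0,0,0.02,-0.02,0,0,0,0,0.02,-0.02,0,0,0,0,0.02,-0.02,0,0,0,0,0.02,-0.02,0,0,0,0,0.02,-0.02,0,0,0,0,0.02,-0.02,0,0,0,0,0.02,-0.02,0,0,0,0,0.02,-0.02,0,0,0,0,0.02,-0.02,0]}}

```text
time_s: 10.25
eef_pos: [0.5523, 0.396, 0.1445]
eef_rot: [-0.103, 0.885, 0.385, 0.24]
wrist_force: [-0.2, -0.1, -3.2]
opening: 0.692
grasp_force: 65.8
```

```bash
python3 - <<'E'
from h import *
st();f=[];
for i in range(12):
    c=cam('side') ; o=ctrl.get_obs(); f.append(np.r_[o['wrist_force'],o['torque']])
print(np.mean(f,0).round(3),np.std(f,0).round(3)); t=cam('top')
z=np.zeros((600,800,3),np.uint8)
z[:300,:400]=cv2.resize(c['pixels'][60:165,240:380],(400,300),interpolation=cv2.INTER_CUBIC); z[:300,400:]=cv2.resize(t['pixels'][120:240,120:280],(400,300),interpolation=cv2.INTER_CUBIC)
cv2.imwrite('pics/r30.png',z[:300,:,::-1])
E
```

```text
t10.2 q [0.32 0.14 1.87 0.38 0.7  0.83] p [0.5523 0.396  0.1445] yang-43.0 z [ 0.346  0.367 -0.863] F [-0.24 -0.11 -3.21] T [-0.375  0.383  0.001] op0.692 g65.8
[-0.025  0.046 -3.324 -0.375  0.35   0.005] [0.281 0.432 0.563 0.029 0.026 0.021]
```

View pics/r30.png

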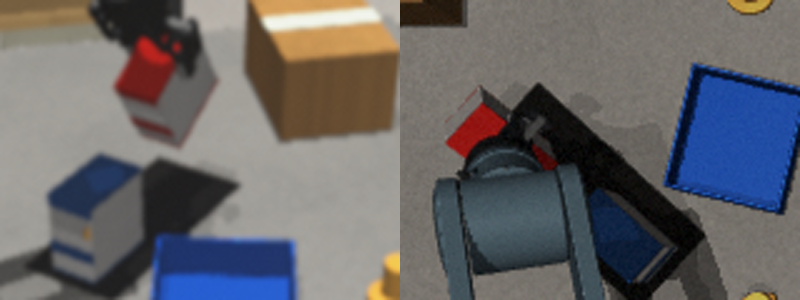

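Red is held at 30° and its total weight is about 3.2 N, too light for five balls plus the minimum tin weight (3.7 N). I'll set it back upright.

Emit:
{"name": "move_arm", "arguments": {"plan": [0,0,0,-0.038,0.036,0,0,0,0,-0.077,0.073,0,0,0,0,-0.115,0.109,0,0,0,0,-0.154,0.145,0,0,0,0,-0.192,0.181,0,0,0,0,-0.231,0.218,0,0,0,0,-0.27,0.254,0,0,0,0,-0.308,0.29,0,0,0,0,-0.347,0.327,0,0,0,0,-0.385,0.363,0]}}

```text
time_s: 12.15
eef_pos: [0.5525, 0.3963, 0.1445]
eef_rot: [0.0, 0.917, 0.399, -0.0]
wrist_force: [0.2, 0.1, -2.1]
opening: 0.692
grasp_force: 65.8
```

Emit:
{"name": "move_arm", "arguments": {"plan": [0,0,-0.6,0,0,0,0,0,-1.2,0,0,0,0,0,-1.7,0,0,0,0,0,-2.0,0,0,0,0,0,-2.15,0,0,0,0,0,-2.19,0,0,0,0,0,-2.19,0,0,0,0,0,-2.19,0,0,0]}}

```text
time_s: 13.15
eef_pos: [0.5529, 0.3964, 0.0361]
eef_rot: [-0.0, 0.917, 0.399, 0.001]
wrist_force: [0.7, -0.2, -3.8]
opening: 0.697
grasp_force: 65.8
```

```bash
python3 - <<'E'
from h import *
st()
E
```

```text
t13.2 q [0.45 0.57 1.43 0.   1.14 1.2 ] p [0.5529 0.3964 0.0361] yang-43.0 z [ 0.001  0.001 -1.   ] F [ 0.65 -0.25 -3.75] T [ 0.029 -0.01   0.053] op0.697 g65.8
```

Emit:
{"name": "move_arm", "arguments": {"plan": [0,0,-0.03,0,0,0,0,0,-0.05,0,0,0,0,0,-0.05,0,0,0,0,0,-0.05,0,0,0]}}

```text
time_s: 13.65
eef_pos: [0.5529, 0.3964, 0.0338]
eef_rot: [-0.0, 0.917, 0.399, 0.001]
wrist_force: [-1.3, -0.9, 6.4]
opening: 0.696
grasp_force: 66.6
```

Emit:
{"name": "move_arm", "arguments": {"plan": [0,0,0,0,0,0,0,0,0,0,0,0,0,0,0,0,0,0,0,0,0,0,0,0,0,0,0,0,0,0,0,0,0.5,0,0,0,0,0,1.2,0,0,0,0,0,2.2,0,0,0,0,0,2.6,0,0,0,0,0,2.6,0,0,0], "grip": 85}}

```text
time_s: 14.9
eef_pos: [0.5532, 0.3965, 0.1642]
eef_rot: [-0.0, 0.917, 0.399, 0.002]
wrist_force: [0.2, -0.9, -0.8]
opening: 0.995
grasp_force: 0.0
```

```bash
python3 - <<'E'
from h import *
o,M=st(); T=np.array([.4367,.271]); print((T-o['eef_pos'][:2])/.05)
c=cam('wrist'); hsv=cv2.cvtColor(c['pixels'],cv2.COLOR_RGB2HSV)
for n,m in (('r',cv2.inRange(hsv,(0,180,60),(5,255,255))),('b',cv2.inRange(hsv,(100,120,50),(120,255,255)))):
  for k in cv2.findContours(m,0,2)[0]:
    if cv2.contourArea(k)>600:
        p=cv2.boxPoints(cv2.minAreaRect(k)); w=np.array([onz(c,a,b,.109)[:2] for a,b in p]); print(n,w.round(3).tolist(),w.mean(0))
E
```

```text
t14.9 q [0.45 0.43 1.35 0.   1.36 1.2 ] p [0.5532 0.3965 0.1642] yang-43.0 z [ 0.003  0.002 -1.   ] F [ 0.23 -0.86 -0.83] T [-0.014  0.017 -0.013] op0.995 g0.0
[-2.33049346 -2.51084055]
r [[0.488, 0.373], [0.563, 0.449], [0.607, 0.408], [0.537, 0.328]] [0.54893202 0.38940464]
b [[0.555, 0.182], [0.59, 0.149], [0.566, 0.113], [0.53, 0.146]] [0.56023625 0.14753366]
b [[0.303, 0.417], [0.34, 0.383], [0.307, 0.355], [0.268, 0.391]] [0.30462406 0.38656378]
b [[0.524, 0.288], [0.558, 0.28], [0.545, 0.233], [0.51, 0.24]] [0.53443979 0.2603807 ]
b [[0.597, 0.267], [0.631, 0.277], [0.644, 0.206], [0.609, 0.193]] [0.62003221 0.23586094]
```

Emit:
{"name": "move_arm", "arguments": {"plan": [-0.8,-0.84,0,0,0,0,-1.6,-1.7,0,0,0,0,-2.3,-2.5,0,0,0,0,-2.33,-2.51,0,0,0,0,-2.33,-2.51,-0.9,0,0,0,-2.33,-2.51,-1.7,0,0,0,-2.33,-2.51,-2.3,0,0,0,-2.33,-2.51,-2.6,0,0,0,-2.33,-2.51,-2.6,0,0,0]}}

```text
time_s: 16.08
eef_pos: [0.4347, 0.2703, 0.0309]
eef_rot: [-0.0, 0.917, 0.399, -0.002]
wrist_force: [-0.4, 1.3, 0.8]
opening: 0.997
grasp_force: 0.0
```

Emit:
{"name": "move_arm", "arguments": {"plan": [0,0,0,0,0,0,0,0,0,0,0,0,0,0,0,0,0,0,0,0,0,0,0,0,0,0,0,0,0,0,0,0,0,0,0,0,0,0,0,0,0,0], "grip": 45}}

```text
time_s: 16.95
eef_pos: [0.4373, 0.271, 0.034]
eef_rot: [0.0, 0.917, 0.399, 0.002]
wrist_force: [1.4, -0.5, 6.5]
opening: 0.698
grasp_force: 66.6
```

Emit:
{"name": "move_arm", "arguments": {"plan": [0,0,0.2,0,0,0,0,0,0.6,0,0,0,0,0,1.2,0,0,0,0,0,1.8,0,0,0,0,0,2.2,0,0,0,0,0,2.2,0,0,0,0,0,2.2,0,0,0,0,0,2.2,0,0,0,0,0,2.2,0,0,0,0,0,2.2,0,0,0]}}

```text
time_s: 18.2
eef_pos: [0.4355, 0.2705, 0.142]
eef_rot: [-0.0, 0.917, 0.399, -0.0]
wrist_force: [0.0, 0.2, -5.2]
opening: 0.693
grasp_force: 66.2
```

```bash
python3 - <<'E'
from h import *
st();f=[];
for i in range(10):
    c=cam('side') ; o=ctrl.get_obs(); f.append(np.r_[o['wrist_force'],o['torque']])
print(np.mean(f,0).round(3),np.std(f,0).round(3))
E
```

```text
t18.2 q [0.32 0.1  1.81 0.   1.23 1.07] p [0.4355 0.2705 0.142 ] yang-43.0 z [-0.001 -0.    -1.   ] F [ 0.04  0.17 -5.21] T [ 0.038 -0.025 -0.071] op0.693 g66.2
[ 0.084  0.047 -5.058 -0.009  0.02  -0.013] [0.383 0.533 0.484 0.02  0.03  0.033]
```

Blue weighs 5.06 N (0.516 kg), which is too heavy for only one or two balls, so blue is the fuller tin. I'll tip it as required.

Emit:
{"name": "move_arm", "arguments": {"plan": [0,0,0,0.038,-0.036,0,0,0,0,0.077,-0.073,0,0,0,0,0.115,-0.109,0,0,0,0,0.154,-0.145,0,0,0,0,0.192,-0.181,0,0,0,0,0.231,-0.218,0,0,0,0,0.27,-0.254,0,0,0,0,0.308,-0.29,0,0,0,0,0.347,-0.327,0,0,0,0,0.385,-0.363,0]}}

```text
time_s: 19.95
eef_pos: [0.4353, 0.2704, 0.1424]
eef_rot: [-0.103, 0.885, 0.386, 0.241]
wrist_force: [0.9, -0.3, -6.0]
opening: 0.694
grasp_force: 66.0
```

Emit:
{"name": "move_arm", "arguments": {"plan": [0,0,0,0,0,0,0,0,0,0,0,0,0,0,0,0,0,0,0,0,0,0,0,0,0,0,0,0,0,0,0,0,0,0,0,0,0,0,0,0,0,0,0,0,0,0,0,0,0,0,0,0,0,0,0,0,0,0,0,0]}}

```text
time_s: 21.2
eef_pos: [0.4357, 0.2705, 0.1425]
eef_rot: [-0.103, 0.885, 0.385, 0.24]
wrist_force: [-0.1, 0.1, -5.9]
opening: 0.693
grasp_force: 66.1
```

```bash
python3 - <<'E'
from h import *
st();f=[];
for i in range(10):
    c=cam('side') ; o=ctrl.get_obs(); f.append(np.r_[o['wrist_force'],o['torque']])
print(np.mean(f,0).round(3),np.std(f,0).round(3))
E
```

```text
t21.2 q [ 0.07 -0.26  2.25  0.49  0.81  0.54] p [0.4357 0.2705 0.1425] yang-43.0 z [ 0.346  0.367 -0.863] F [-0.07  0.08 -5.91] T [-0.548  0.545  0.001] op0.693 g66.1
[-2.430e-01  3.000e-03 -4.795e+00 -5.410e-01  5.180e-01 -2.000e-03] [0.456 0.445 0.496 0.031 0.024 0.026]
```

Emit:
{"name": "move_arm", "arguments": {"plan": [0,0,0.1,-0.038,0.036,0,0,0,0.2,-0.077,0.073,0,0,0,0.3,-0.115,0.109,0,0,0,0.4,-0.154,0.145,0,0,0,0.5,-0.192,0.181,0,0,0,0.6,-0.231,0.218,0,0,0,0.7,-0.27,0.254,0,0,0,0.8,-0.308,0.29,0,0,0,0.9,-0.347,0.327,0,0,0,1,-0.385,0.363,0]}}

```text
time_s: 22.95
eef_pos: [0.436, 0.271, 0.1927]
eef_rot: [-0.0, 0.917, 0.399, -0.0]
wrist_force: [0.4, 0.2, -4.4]
opening: 0.689
grasp_force: 66.2
```

```bash
python3 - <<'E'
from h import *
st()
E
```

```text
t22.9 q [0.32 0.04 1.76 0.   1.34 1.07] p [0.436  0.271  0.1927] yang-43.0 z [-0.001 -0.    -1.   ] F [ 0.42  0.25 -4.38] T [ 0.004  0.017 -0.013] op0.689 g66.2
```

Blue is confirmed as the fuller tin. I'll carry it over beside the bin, turning its pour side towards the bin.

Emit:
{"name": "move_arm", "arguments": {"plan": [0.3,-0.2,0,0,0,0.07,0.65,-0.45,0,0,0,0.15,1.05,-0.7,0,0,0,0.24,1.45,-1.0,0,0,0,0.34,1.85,-1.25,0,0,0,0.43,2.2,-1.5,0,0,0,0.51,2.45,-1.65,0,0,0,0.56,2.54,-1.7,0,0,0,0.58,2.54,-1.7,0,0,0,0.58]}}

```text
time_s: 24.08
eef_pos: [0.5627, 0.1857, 0.1922]
eef_rot: [-0.0, 0.765, 0.644, -0.0]
wrist_force: [0.1, 1.6, -5.5]
opening: 0.697
grasp_force: 66.2
```

Emit:
{"name": "move_arm", "arguments": {"plan": [0,0,0,0.05,-0.009,0,0,0,0,0.11,-0.019,0,0,0,0,0.17,-0.03,0,0,0,0,0.23,-0.041,0,0,0,0,0.29,-0.051,0,0,0,0,0.35,-0.062,0,0,0,-0.1,0.41,-0.072,0,0,0,-0.2,0.47,-0.083,0,0,0,-0.3,0.53,-0.094,0,0,0,-0.4,0.58,-0.102,0]}}

```text
time_s: 25.32
eef_pos: [0.5623, 0.1857, 0.1723]
eef_rot: [-0.186, 0.732, 0.617, 0.223]
wrist_force: [-0.3, 0.2, -6.3]
opening: 0.694
grasp_force: 66.4
```

```bash
python3 - <<'E'
from h import *
st()
E
```

```text
t25.3 q [-0.24  0.17  1.8   0.62  1.28 -0.29] p [0.5623 0.1857 0.1723] yang-9.8 z [ 0.096  0.547 -0.831] F [-0.31  0.23 -6.34] T [-0.826  0.157  0.035] op0.694 g66.4
```

Emit:
{"name": "move_arm", "arguments": {"plan": [0,0,-0.1,0.08,-0.014,0,0,0,-0.2,0.16,-0.028,0,0,0,-0.3,0.24,-0.042,0,0,0,-0.4,0.31,-0.055,0,0,0,-0.5,0.39,-0.069,0,0,0,-0.6,0.47,-0.083,0,0,0,-0.6,0.54,-0.095,0,0,0,-0.6,0.6,-0.106,0,0,0,-0.6,0.66,-0.116,0,0,0,-0.6,0.71,-0.125,0]}}

```text
time_s: 26.58
eef_pos: [0.5632, 0.1855, 0.1425]
eef_rot: [-0.39, 0.606, 0.512, 0.467]
wrist_force: [0.0, 0.8, -1.4]
opening: 0.695
grasp_force: 68.5
```

Emit:
{"name": "move_arm", "arguments": {"plan": [0,0,0,0,0,0,0,0,0,0,0,0,0,0,0,0,0,0,0,0,0,0,0,0,0,0,0,0,0,0,0,0,0,0,0,0,0,0,0,0,0,0,0,0,0,0,0,0]}}

```text
time_s: 27.58
eef_pos: [0.5627, 0.1855, 0.1424]
eef_rot: [-0.391, 0.606, 0.511, 0.467]
wrist_force: [0.4, -0.6, -3.6]
opening: 0.695
grasp_force: 68.6
```

```bash
python3 - <<'E'
from h import *
st();f=[];
for i in range(10):
    c=cam('side') ; o=ctrl.get_obs(); f.append(np.r_[o['wrist_force'],o['torque']])
print(np.mean(f,0).round(3)); t=cam('top')
z=np.zeros((300,800,3),np.uint8)
z[:300,:400]=cv2.resize(c['pixels'][60:195,240:420],(400,300),interpolation=cv2.INTER_CUBIC); z[:300,400:]=cv2.resize(t['pixels'][120:240,160:320],(400,300),interpolation=cv2.INTER_CUBIC)
cv2.imwrite('pics/pour.png',z[:,:,::-1])
E
```

```text
t27.6 q [-0.52  0.58  1.85  1.14  1.59 -0.91] p [0.5627 0.1855 0.1424] yang-9.9 z [ 0.167  0.952 -0.258] F [ 0.42 -0.55 -3.61] T [-0.961  0.156 -0.002] op0.695 g68.6
[-0.19   0.057 -2.825 -0.918  0.149 -0.027]
```

View pics/pour.png

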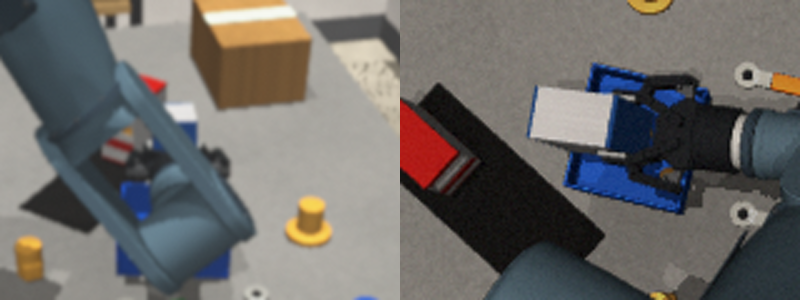

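The weight dropped by about 2.1 N and balls are in the bin. I'll tip a little further and jiggle to clear any left.

Emit:
{"name": "move_arm", "arguments": {"plan": [0,0,0.1,0.08,-0.014,0,0,0,0.1,0.14,-0.025,0,0,0,0.1,0.04,-0.007,0,0,0,0.1,0.14,-0.025,0,0,0,0.1,0.04,-0.007,0,0,0,0.1,0.15,-0.026,0,0,0,0.1,0.15,-0.026,0,0,0,0.1,0.15,-0.026,0,0,0,0.1,0.15,-0.026,0,0,0,0.1,0.15,-0.026,0]}}

```text
time_s: 29.38
eef_pos: [0.5629, 0.1855, 0.148]
eef_rot: [-0.428, 0.569, 0.48, 0.512]
wrist_force: [0.6, -0.5, -3.4]
opening: 0.697
grasp_force: 68.7
```

```bash
python3 - <<'E'
from h import *
st();f=[];
for i in range(16):
    c=cam('side') ; o=ctrl.get_obs(); f.append(np.r_[o['wrist_force'],o['torque']])
print(np.mean(f,0).round(3))
E
```

```text
t29.4 q [-0.54  0.69  1.82  1.21  1.69 -0.98] p [0.5629 0.1855 0.148 ] yang-9.9 z [ 0.172  0.979 -0.109] F [ 0.6  -0.52 -3.43] T [-0.951  0.184 -0.008] op0.697 g68.7
[-5.000e-02 -9.200e-02 -2.629e+00 -9.540e-01  1.720e-01  1.000e-03]
```

Emit:
{"name": "move_arm", "arguments": {"plan": [0,0,0.1,-0.09,0.016,0,0,0,0.2,-0.18,0.032,0,0,0,0.3,-0.27,0.048,0,0,0,0.4,-0.36,0.063,0,0,0,0.5,-0.45,0.079,0,0,0,0.6,-0.54,0.095,0,0,0,0.7,-0.63,0.111,0,0,0,0.8,-0.72,0.127,0,0,0,0.9,-0.81,0.143,0,0,0,0.9,-0.9,0.159,0]}}

```text
time_s: 31.42
eef_pos: [0.5623, 0.1856, 0.193]
eef_rot: [-0.173, 0.736, 0.621, 0.206]
wrist_force: [0.4, 0.2, -2.1]
opening: 0.693
grasp_force: 68.5
```

```bash
python3 - <<'E'
from h import *
o,M=st()
g=np.array([[np.cos(a),np.sin(a)] for a in [np.radians(-43.2)]])
# rotation needed to tool-down with y at -43.2deg, and at -10deg
for a in (-10,-43.2):
    y=np.array([np.cos(np.radians(a)),np.sin(np.radians(a)),0]); zz=np.array([0,0,-1.]); T=np.c_[np.cross(y,zz),y,zz]
    print(a,R.from_matrix(T@M.T).as_rotvec().round(3))
print((np.array([.4367,.271,.034])-o['eef_pos'])/.05)
E
```

```text
t31.4 q [-0.22  0.14  1.77  0.57  1.31 -0.22] p [0.5623 0.1856 0.193 ] yang-9.8 z [ 0.089  0.511 -0.855] F [ 0.35  0.19 -2.07] T [-0.432  0.068  0.007] op0.693 g68.5
-10 [-0.537  0.095 -0.004]
-43.2 [-0.495  0.248 -0.569]
[-2.51128285  1.70786016 -3.17971159]
```

Emit:
{"name": "move_arm", "arguments": {"plan": [0,0,0,-0.08,0.014,0,0,0,0,-0.17,0.03,0,0,0,0,-0.26,0.046,0,0,0,0,-0.35,0.062,0,0,0,0,-0.44,0.078,0,0,0,0,-0.537,0.095,-0.004,0,0,0,-0.537,0.095,-0.004]}}

```text
time_s: 32.3
eef_pos: [0.5617, 0.1874, 0.1919]
eef_rot: [-0.002, 0.765, 0.644, 0.001]
wrist_force: [-0.5, -0.4, -2.0]
opening: 0.694
grasp_force: 68.4
```

Emit:
{"name": "move_arm", "arguments": {"plan": [-0.3,0.2,0,0,0,-0.07,-0.65,0.45,0,0,0,-0.15,-1.05,0.7,0,0,0,-0.24,-1.45,1.0,0,0,0,-0.34,-1.85,1.25,0,0,0,-0.43,-2.2,1.5,0,0,0,-0.51,-2.45,1.65,0,0,0,-0.56,-2.51,1.71,0,0,0,-0.58,-2.51,1.71,0,0,0,-0.58]}}

```text
time_s: 33.42
eef_pos: [0.4372, 0.2707, 0.1924]
eef_rot: [-0.001, 0.918, 0.397, 0.001]
wrist_force: [-0.2, -0.9, -2.0]
opening: 0.696
grasp_force: 68.4
```

```bash
python3 - <<'E'
from h import *
o,M=st(); print((np.array([.4367,.271,.034])-o['eef_pos'])/.05)
f=[]
for i in range(8):
    t=cam('top'); f.append(ctrl.get_obs()['wrist_force'][2])
print(np.mean(f)); s=cam('side')
z=np.zeros((400,800,3),np.uint8)
z[:,:400]=cv2.resize(t['pixels'][140:210,220:290],(400,400),interpolation=cv2.INTER_CUBIC); z[:,400:]=cv2.resize(s['pixels'][90:190,240:340],(400,400),interpolation=cv2.INTER_CUBIC)
cv2.imwrite('pics/bin.png',z[:,:,::-1])
E
```

```text
t33.4 q [0.32 0.04 1.76 0.   1.33 1.08] p [0.4372 0.2707 0.1924] yang-43.2 z [ 0.002  0.003 -1.   ] F [-0.24 -0.92 -2.03] T [ 0.029 -0.05  -0.   ] op0.696 g68.4
[-0.01086408  0.00571295 -3.1675014 ]
-2.9697993152506075
```

View pics/bin.png

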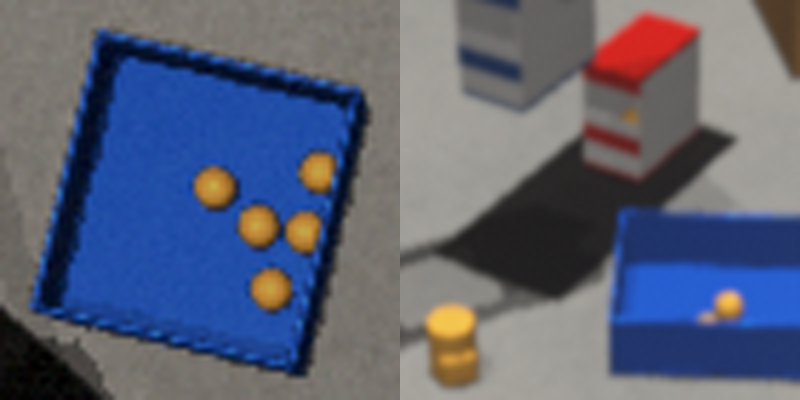

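All five balls lie in the bin (around (215,188)–(320,170) in the left crop), and red still shows its ball. I'll set blue down.

Emit:
{"name": "move_arm", "arguments": {"plan": [0,0,-0.7,0,0,0,0,0,-1.5,0,0,0,0,0,-2.2,0,0,0,0,0,-2.7,0,0,0,0,0,-3,0,0,0,0,0,-3.1,0,0,0,0,0,-3.15,0,0,0,0,0,-3.18,0,0,0,0,0,-3.18,0,0,0,0,0,-3.18,0,0,0]}}

```text
time_s: 35.12
eef_pos: [0.4378, 0.2712, 0.0341]
eef_rot: [-0.0, 0.918, 0.397, 0.002]
wrist_force: [0.9, 0.1, -1.8]
opening: 0.689
grasp_force: 68.5
```

```bash
python3 - <<'E'
from h import *
st()
E
```

```text
t35.1 q [0.32 0.26 1.88 0.   1.   1.08] p [0.4378 0.2712 0.0341] yang-43.2 z [ 0.003  0.002 -1.   ] F [ 0.87  0.1  -1.76] T [0.073 0.016 0.021] op0.689 g68.5
```

Emit:
{"name": "move_arm", "arguments": {"plan": [0,0,-0.02,0,0,0,0,0,-0.02,0,0,0,0,0,-0.02,0,0,0,0,0,-0.02,0,0,0,0,0,0.4,0,0,0,0,0,1.2,0,0,0,0,0,2.2,0,0,0,0,0,3.2,0,0,0,0,0,3.2,0,0,0], "grip": 85}}

```text
time_s: 36.25
eef_pos: [0.4403, 0.2721, 0.1984]
eef_rot: [-0.0, 0.918, 0.397, 0.006]
wrist_force: [-0.2, 0.6, -0.6]
opening: 0.994
grasp_force: 0.0
```

```bash
cat >> h.py <<'E'
H={'orange':((8,150,120),(19,255,255)),'green':((50,120,60),(75,255,255)),'yellow':((23,150,120),(33,255,255))}
def levers(names=H,z=.012):
    c=cam('top'); hsv=cv2.cvtColor(c['pixels'],cv2.COLOR_RGB2HSV); out={}
    st_=cv2.inRange(hsv,(0,0,150),(180,45,255))
    for n in names:
        for k in cv2.findContours(cv2.inRange(hsv,*H[n]),0,2)[0]:
            if cv2.contourArea(k)<120: continue
            p=cv2.boxPoints(cv2.minAreaRect(k)); w=np.array([onz(c,a,b,z)[:2] for a,b in p]); m=w.mean(0)
            e=w[1]-w[0]; f=w[2]-w[1]
            if np.hypot(*e)<np.hypot(*f): e,f=f,e
            L=np.hypot(*e); 
            if not(.08<L<.1 and np.hypot(*f)<.026): continue
            e/=L
            s=[]
            for g in (1,-1):
                u,v=proj(c,[*(m+g*e*.08),.006]); u,v=int(round(u)),int(round(v)); s.append(st_[v-5:v+6,u-5:u+6].sum())
            if s[1]>s[0]: e=-e
            o=m+.025*e; out[n]=(o,np.degrees(np.arctan2(e[1],e[0]))); print(n,o.round(4),'ang%.1f'%out[n][1],'L%.3f'%L,s)
    return out
E
python3 - <<'E'
from h import *
o,M=st(); levers(); save(cam('side'),'x.png')
E
```

```text
t36.2 q [0.32 0.04 1.75 0.   1.34 1.08] p [0.4403 0.2721 0.1984] yang-43.2 z [ 0.011  0.005 -1.   ] F [-0.21  0.61 -0.62] T [ 0.    -0.049  0.023] op0.994 g0.0
orange [ 0.6227 -0.0715] ang75.6 L0.092 [np.uint64(0), np.uint64(15045)]
green [ 0.5268 -0.0836] ang-88.8 L0.088 [np.uint64(16830), np.uint64(0)]
yellow [ 0.4393 -0.0618] ang73.2 L0.092 [np.uint64(0), np.uint64(17595)]
```

The levers haven't moved. I'll go above the orange lever.

Emit:
{"name": "move_arm", "arguments": {"plan": [0.6,-1.1,0,0,0,0.08,1.2,-2.2,0,0,0,0.16,1.8,-3.3,0,0,0,0.25,2.4,-4.4,0,0,0,0.33,3,-5.5,0,0,0,0.42,3.5,-6.5,-0.5,0,0,0.49,3.65,-6.87,-1.5,0,0,0.503,3.65,-6.87,-2.5,0,0,0.503,3.65,-6.87,-3,0,0,0.503,3.65,-6.87,-3,0,0,0.503], "grip": 45}}

```text
time_s: 37.6
eef_pos: [0.6159, -0.0714, 0.0387]
eef_rot: [-0.005, 0.79, 0.613, -0.001]
wrist_force: [0.7, 0.3, 0.8]
opening: 0.526
grasp_force: 0.0
```

```bash
python3 - <<'E'
from h import *
o,M=st(); c=cam('wrist'); hsv=cv2.cvtColor(c['pixels'],cv2.COLOR_RGB2HSV)
for k in cv2.findContours(cv2.inRange(hsv,(8,150,60),(19,255,255)),0,2)[0]:
    if cv2.contourArea(k)>800:
        p=cv2.boxPoints(cv2.minAreaRect(k)); w=np.array([onz(c,a,b,.012)[:2] for a,b in p]); print(p.round().tolist(),w.mean(0),w.round(3).tolist())
w=.0427*o['opening']
for d in (.03,.04,.05): print(d,[np.round(proj(c,o['eef_pos']-M[:,2]*d+s*M[:,1]*w)) for s in(1,-1)])
save(c,'w3.png')
E
```

```text
t37.6 q [-0.31  0.46  1.59  0.    1.1  -0.06] p [ 0.6159 -0.0714  0.0387] yang-14.4 z [-0.008  0.005 -1.   ] F [0.73 0.26 0.78] T [-0.02   0.006  0.008] op0.526 g0.0
[[508.0, 304.0], [573.0, 281.0], [585.0, 317.0], [520.0, 339.0]] [ 0.77091156 -0.19204105] [[0.743, -0.178], [0.792, -0.171], [0.8, -0.205], [0.749, -0.214]]
[[456.0, 258.0], [540.0, 231.0], [555.0, 277.0], [471.0, 304.0]] [ 0.74321583 -0.1468793 ] [[0.709, -0.129], [0.77, -0.123], [0.779, -0.164], [0.715, -0.172]]
[[315.0, 182.0], [344.0, 182.0], [344.0, 298.0], [315.0, 298.0]] [ 0.61949757 -0.09466503] [[0.621, -0.047], [0.64, -0.052], [0.619, -0.142], [0.598, -0.137]]
[[50.0, 17.0], [76.0, -9.0], [108.0, 24.0], [82.0, 50.0]] [0.5051012  0.08674568] [[0.488, 0.093], [0.51, 0.102], [0.522, 0.081], [0.5, 0.071]]
0.03 [array([358., 247.]), array([275., 247.])]
0.04 [array([361., 255.]), array([272., 255.])]
0.05 [array([364., 264.]), array([269., 264.])]
```

View pics/w3.png

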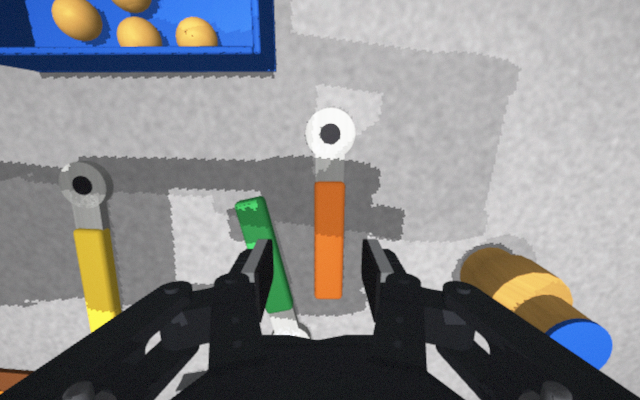

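The wrist view shows the orange lever between the fingers, axis at column ~330, with the finger middle at ~318. I'll settle and check the pose.

Emit:
{"name": "move_arm", "arguments": {"plan": [0,0,0,0,0,0,0,0,0,0,0,0,0,0,0,0,0,0]}}

```text
time_s: 38.02
eef_pos: [0.6205, -0.0726, 0.0447]
eef_rot: [-0.0, 0.79, 0.613, 0.002]
wrist_force: [0.5, 0.1, -0.1]
opening: 0.528
grasp_force: 0.0
```

```bash
python3 - <<'E'
from h import *
o,M=st(); print((np.array([.624,-.071,-.030])-o['eef_pos'])/.05)
E
```

```text
t38.0 q [-0.31  0.45  1.58  0.    1.1  -0.06] p [ 0.6205 -0.0726  0.0447] yang-14.4 z [ 0.003  0.002 -1.   ] F [ 0.52  0.07 -0.14] T [-0.002 -0.004  0.027] op0.528 g0.0
[ 0.07086446  0.03187931 -1.4935532 ]
```

Emit:
{"name": "move_arm", "arguments": {"plan": [0.07,0.03,-0.4,0,0,0,0.07,0.03,-0.8,0,0,0,0.07,0.03,-1.1,0,0,0,0.07,0.03,-1.3,0,0,0,0.07,0.03,-1.42,0,0,0,0.07,0.03,-1.49,0,0,0,0.07,0.03,-1.49,0,0,0]}}

```text
time_s: 38.9
eef_pos: [0.6234, -0.071, -0.0309]
eef_rot: [-0.001, 0.79, 0.613, 0.001]
wrist_force: [1.3, -0.5, 0.3]
opening: 0.523
grasp_force: 0.0
```

Emit:
{"name": "move_arm", "arguments": {"plan": [0,0,0,0,0,0,0,0,0,0,0,0,0,0,0,0,0,0,0,0,0,0,0,0,0,0,0,0,0,0,0,0,0,0,0,0], "grip": 10}}

```text
time_s: 39.65
eef_pos: [0.6239, -0.0711, -0.0301]
eef_rot: [-0.0, 0.79, 0.613, 0.002]
wrist_force: [-0.8, 0.7, 6.6]
opening: 0.227
grasp_force: 59.4
```

```bash
python3 - <<'E'
from h import *
st()
E
```

```text
t39.6 q [-0.3   0.57  1.59  0.    0.98 -0.05] p [ 0.6239 -0.0711 -0.0301] yang-14.4 z [ 0.002  0.002 -1.   ] F [-0.8   0.72  6.62] T [ 0.039  0.164 -0.01 ] op0.227 g59.4
```

It's gripped. I'll lift it, turn and carry it over the orange compartment.

Emit:
{"name": "move_arm", "arguments": {"plan": [0,0,0.4,0,0,0,0,0,1,0,0,0,0,0,1.8,0,0,-0.14,-0.3,-0.5,2,0,0,-0.31,-0.6,-1,2,0,0,-0.49,-0.9,-1.6,2,0,0,-0.67,-1.2,-2.2,2,0,0,-0.85,-1.5,-2.8,2,0,0,-1.03,-1.7,-3.1,2,0,0,-1.21,-1.74,-3.19,2,0,0,-1.39]}}

```text
time_s: 40.9
eef_pos: [0.5355, -0.2317, 0.0699]
eef_rot: [0.0, 0.999, -0.039, 0.002]
wrist_force: [0.1, 0.1, -1.7]
opening: 0.23
grasp_force: 58.9
```

Emit:
{"name": "move_arm", "arguments": {"plan": [0,0,-0.3,0,0,0,0,0,-0.5,0,0,0,0,0,-0.5,0,0,0,0,0,-0.5,0,0,0]}}

```text
time_s: 41.4
eef_pos: [0.5364, -0.2301, 0.0438]
eef_rot: [0.0, 0.999, -0.035, 0.001]
wrist_force: [-0.1, 0.3, -1.5]
opening: 0.226
grasp_force: 58.9
```

```bash
python3 - <<'E'
from h import *
o,M=st(); c=cam('wrist'); t=cam('top')
z=np.zeros((600,800,3),np.uint8); z[:400,:640]=c['pixels']; z[400:,:]=cv2.resize(t['pixels'][140:215,290:590],(800,200))
save(c,'w4raw.png'); save(t,'t4raw.png')
# projected compartment rib corners (top of ribs z=.018) and expected lever eye
T=np.array([.533,-.2864]); a=np.radians(-4.2); ex=np.array([np.cos(a),np.sin(a)]); ey=np.array([-ex[1],ex[0]])
for x in (.035,.076):
    for dy in (.02,-.02):
        print(x,dy,np.round(proj(c,[*(T+x*ex+(.056+dy)*ey),.018])))
cv2.imwrite('pics/w4.png',z[:,:,::-1])
E
```

```text
t41.4 q [-0.61  0.37  1.7   0.    1.07  1.03] p [ 0.5364 -0.2301  0.0438] yang-94.0 z [ 0.002 -0.    -1.   ] F [-0.13  0.28 -1.48] T [-0.016 -0.013 -0.006] op0.226 g58.9
0.035 0.02 [288. 167.]
0.035 -0.02 [346. 167.]
0.076 0.02 [287. 104.]
0.076 -0.02 [348. 104.]
```

View pics/w4.png

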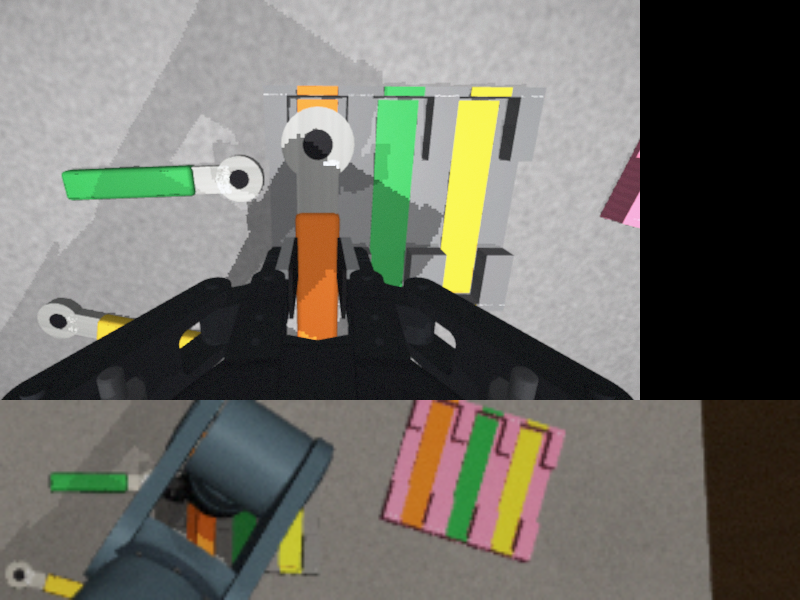

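The wrist view shows the lever's eye at (318,144), leading over the orange compartment, with the end wall line at row ~97, columns 288–348. I'll compute the offsets.

```bash
python3 - <<'E'
from h import *
o,M=st(); c=cam('wrist')
T=np.array([.533,-.2864]); a=np.radians(-4.2); ex=np.array([np.cos(a),np.sin(a)]); ey=np.array([-ex[1],ex[0]])
def tr(u,v,z): d=onz(c,u,v,z)[:2]-T; return np.round([d@ex*1e3,d@ey*1e3],1)
for n,u,v in (('wallL',288,97),('wallR',348,97),('stripend',318,86),('greenwall',424,97),('step',428,160)):
    print(n,tr(u,v,.018),tr(u,v,.004))
P=o['eef_pos'][:2]-T; print('TCP',(np.array([P@ex,P@ey])*1e3).round(1))
hsv=cv2.cvtColor(c['pixels'],cv2.COLOR_RGB2HSV)
m=cv2.inRange(hsv,(0,0,200),(180,30,255)); k=max((k for k in cv2.findContours(m[90:190,270:370],0,2)[0]),key=cv2.contourArea)
print(cv2.boundingRect(k))
for zt in (.078,.082,.086): print('eye',tr(318,144,zt),'rim far',tr(318,108,zt),'L',tr(281,144,zt),'R',tr(355,144,zt),'grip R/L',tr(337,220,zt+.002),tr(297,220,zt+.002),'gripend',tr(318,212,zt+.004))
E
```

```text
t41.5 q [-0.61  0.37  1.7   0.    1.07  1.03] p [ 0.5366 -0.2304  0.0443] yang-94.0 z [ 0.003 -0.001 -1.   ] F [ 0.36 -0.71 -0.89] T [ 0.015 -0.016  0.06 ] op0.227 g58.9
wallL [80.8 74.9] [81.8 76.2]
wallR [81.  35.9] [82.  34.5]
stripend [87.6 55.4] [89.1 55.4]
greenwall [ 81.1 -13.6] [ 82.2 -18.4]
step [ 40.2 -20.3] [ 38.5 -25.5]
TCP [-0.5 56.1]
(11, 17, 73, 65)
eye [55.1 55.5] rim far [71.6 55.6] L [55.  73.3] R [55.1 37.7] grip R/L [17.3 45.7] [17.2 66. ] gripend [22.1 55.3]
eye [55.3 55.5] rim far [71.4 55.6] L [55.3 72.8] R [55.4 38.2] grip R/L [18.6 46. ] [18.6 65.7] gripend [23.3 55.4]
eye [55.6 55.5] rim far [71.3 55.6] L [55.6 72.3] R [55.7 38.7] grip R/L [20.  46.3] [19.9 65.4] gripend [24.6 55.4]
```

Lever in hand lines up across the compartment. I'll shift +2.5 mm along x and lower slowly.

Emit:
{"name": "move_arm", "arguments": {"plan": [0.05,0,-0.4,0,0,0,0.05,0,-0.8,0,0,0,0.05,0,-0.95,0,0,0,0.05,0,-1.1,0,0,0,0.05,0,-1.2,0,0,0,0.05,0,-1.28,0,0,0,0.05,0,-1.35,0,0,0,0.05,0,-1.37,0,0,0]}}

```text
time_s: 42.55
eef_pos: [0.5387, -0.2305, -0.0246]
eef_rot: [0.0, 0.999, -0.035, 0.001]
wrist_force: [-0.7, 0.9, -0.8]
opening: 0.229
grasp_force: 58.9
```

```bash
python3 - <<'E'
from h import *
st()
E
```

```text
t42.5 q [-0.61  0.49  1.71  0.    0.95  1.03] p [ 0.5387 -0.2305 -0.0246] yang-94.1 z [ 0.003 -0.    -1.   ] F [-0.75  0.89 -0.78] T [-0.024  0.006 -0.033] op0.229 g58.9
```

Emit:
{"name": "move_arm", "arguments": {"plan": [0,0,0,0,0,0,0,0,0,0,0,0,0,0,0,0,0,0,0,0,0,0,0,0,0,0,0.4,0,0,0,0,0,1,0,0,0,0,0,1.6,0,0,0,0,0,2,0,0,0,0,0,2,0,0,0], "grip": 42}}

```text
time_s: 43.68
eef_pos: [0.5402, -0.2314, 0.078]
eef_rot: [0.001, 0.999, -0.035, 0.003]
wrist_force: [-0.2, 0.1, -0.8]
opening: 0.492
grasp_force: 0.0
```

```bash
python3 - <<'E'
from h import *
o,M=st(); c=cam('wrist')
T=np.array([.533,-.2864]); a=np.radians(-4.2); ex=np.array([np.cos(a),np.sin(a)]); ey=np.array([-ex[1],ex[0]])
hsv=cv2.cvtColor(c['pixels'],cv2.COLOR_RGB2HSV)
m=cv2.inRange(hsv,(0,0,215),(180,25,255))
u0,v0=map(int,proj(c,[*(T+.058*ex+.056*ey),.012])); print(u0,v0)
cv2.imwrite('pics/w5.png',c['pixels'][:,:,::-1])
for n,d in (('white',m),('dark',cv2.inRange(hsv,(0,0,0),(180,255,70))),('or',cv2.inRange(hsv,(5,150,60),(14,255,255)))):
  for k in cv2.findContours(d,0,2)[0]:
    M_=cv2.moments(k)
    if M_['m00']>80:
        x,y=M_['m10']/M_['m00'],M_['m01']/M_['m00']
        if abs(x-u0)<60 and abs(y-v0)<130: p=onz(c,x,y,.012)[:2]-T; print(n,round(x),round(y),cv2.boundingRect(k),(p@ex*1e3).round(1),(p@ey*1e3).round(1))
levers()
E
```

```text
t43.7 q [-0.61  0.33  1.67  0.    1.13  1.03] p [ 0.5402 -0.2314  0.078 ] yang-94.1 z [ 0.006 -0.003 -1.   ] F [-0.19  0.13 -0.84] T [-0.05  -0.029  0.017] op0.492 g0.0
315 136
white 317 129 (296, 116, 41, 37) 63.2 55.1
dark 316 137 (308, 129, 17, 17) 57.3 55.9
or 315 223 (299, 150, 33, 131) -15.8 56.5
green [ 0.565  -0.1217] ang-91.3 L0.091 [np.uint64(255), np.uint64(0)]
```

The orange lever is in, with the eye hole at the expected spot. Green has been knocked aside, to about (0.565,-0.122). I'll hover there and look.

Emit:
{"name": "move_arm", "arguments": {"plan": [0,0,0.4,0,0,0.15,0.1,0.5,0.6,0,0,0.32,0.2,0.9,0.6,0,0,0.5,0.3,1.3,0.6,0,0,0.68,0.4,1.7,0.6,0,0,0.86,0.5,2,0.6,0,0,1.04,0.5,2.19,0.6,0,0,1.22,0.5,2.19,0.6,0,0,1.4,0.5,2.19,0.6,0,0,1.57,0.5,2.19,0.6,0,0,1.62]}}

```text
time_s: 45.02
eef_pos: [0.5625, -0.1204, 0.1035]
eef_rot: [-0.003, 0.714, 0.701, 0.0]
wrist_force: [-1.0, 0.7, 1.1]
opening: 0.492
grasp_force: 0.0
```

Emit:
{"name": "move_arm", "arguments": {"plan": [0,0,0,0,0,0,0,0,0,0,0,0,0,0,0,0,0,0]}}

```text
time_s: 45.4
eef_pos: [0.5635, -0.1209, 0.1051]
eef_rot: [-0.001, 0.715, 0.699, 0.001]
wrist_force: [0.1, 0.0, 0.6]
opening: 0.49
grasp_force: 0.0
```

```bash
cat >> h.py <<'E'
def wl(n):
    c=cam('wrist'); hsv=cv2.cvtColor(c['pixels'],cv2.COLOR_RGB2HSV); lo,hi=H[n]
    for k in cv2.findContours(cv2.inRange(hsv,(lo[0],120,50),hi),0,2)[0]:
        if cv2.contourArea(k)<600: continue
        p=cv2.boxPoints(cv2.minAreaRect(k)); w=np.array([onz(c,a,b,.012)[:2] for a,b in p]); e=w[1]-w[0]; f=w[2]-w[1]
        if np.hypot(*e)<np.hypot(*f): e,f=f,e
        print('wrist',n,p.mean(0).round(),w.mean(0).round(4),'L%.3f W%.3f ang%.1f'%(np.hypot(*e),np.hypot(*f),np.degrees(np.arctan2(e[1],e[0]))))
    return c
E
python3 - <<'E'
from h import *
o,M=st(); levers(); save(wl('green'),'w6.png')
E
```

```text
t45.4 q [-0.42  0.28  1.68  0.    1.19 -0.4 ] p [ 0.5635 -0.1209  0.1051] yang-1.3 z [-0.     0.003 -1.   ] F [0.1  0.01 0.57] T [-0.012 -0.008  0.005] op0.490 g0.0
wrist green [ 60. 301.] [ 0.2968 -0.2302] L0.122 W0.028 ang-19.5
wrist green [321. 164.] [ 0.5686 -0.0952] L0.092 W0.020 ang-90.5
```

Emit:
{"name": "move_arm", "arguments": {"plan": [0.07,0,-0.7,0,0,0,0.07,0,-1.4,0,0,0,0.07,0,-2,0,0,0,0.07,0,-2.4,0,0,0,0.07,0,-2.58,0,0,0,0.07,0,-2.66,0,0,0,0.07,0,-2.66,0,0,0]}}

```text
time_s: 46.38
eef_pos: [0.5679, -0.1212, -0.0268]
eef_rot: [-0.0, 0.715, 0.699, 0.001]
wrist_force: [0.7, -0.0, 0.4]
opening: 0.487
grasp_force: 0.0
```

Emit:
{"name": "move_arm", "arguments": {"plan": [0,0,0,0,0,0,0,0,0,0,0,0,0,0,0,0,0,0,0,0,0,0,0,0,0,0,0,0,0,0,0,0,0,0,0,0], "grip": 10}}

```text
time_s: 47.12
eef_pos: [0.5681, -0.1213, -0.0262]
eef_rot: [-0.0, 0.715, 0.699, 0.001]
wrist_force: [-1.3, 0.9, 5.7]
opening: 0.203
grasp_force: 58.5
```

```bash
python3 - <<'E'
from h import *
o,M=st(); print((np.array([.535,-.2864,.044])-o['eef_pos'])/.05)
E
```

```text
t47.1 q [-0.42  0.48  1.72  0.    0.94 -0.4 ] p [ 0.5681 -0.1213 -0.0262] yang-1.2 z [ 0.002  0.002 -1.   ] F [-1.31  0.95  5.72] T [0.086 0.215 0.003] op0.203 g58.5
[-0.66214785 -3.30121747  1.40425927]
```

Emit:
{"name": "move_arm", "arguments": {"plan": [0,0,0.4,0,0,0,0,0,1,0,0,0.1,0,-0.2,1.8,0,0,0.28,-0.1,-0.6,2,0,0,0.46,-0.2,-1.1,2,0,0,0.64,-0.3,-1.6,2,0,0,0.82,-0.4,-2.2,2,0,0,1,-0.5,-2.8,2,0,0,1.18,-0.6,-3.1,2,0,0,1.36,-0.66,-3.3,2,0,0,1.518]}}

```text
time_s: 48.38
eef_pos: [0.5341, -0.2871, 0.0738]
eef_rot: [-0.001, 0.035, 0.999, -0.0]
wrist_force: [-0.7, 0.4, -1.6]
opening: 0.202
grasp_force: 58.7
```

Emit:
{"name": "move_arm", "arguments": {"plan": [0,0,-0.3,0,0,0,0,0,-0.6,0,0,0,0,0,-0.6,0,0,0,0,0,-0.6,0,0,0]}}

```text
time_s: 48.88
eef_pos: [0.5343, -0.2854, 0.0422]
eef_rot: [-0.002, 0.037, 0.999, 0.0]
wrist_force: [0.6, -0.1, -0.7]
opening: 0.199
grasp_force: 58.8
```

```bash
python3 - <<'E'
from h import *
o,M=st(); c=cam('wrist'); save(c,'w7.png'); print(c['origin']-o['eef_pos'])
T=np.array([.533,-.2864]); a=np.radians(-4.2); ex=np.array([np.cos(a),np.sin(a)]); ey=np.array([-ex[1],ex[0]])
P=o['eef_pos'][:2]-T; print('TCP',(np.array([P@ex,P@ey])*1e3).round(1))
hsv=cv2.cvtColor(c['pixels'],cv2.COLOR_RGB2HSV)
for n,m in (('green',cv2.inRange(hsv,(45,100,40),(80,255,255))),('white',cv2.inRange(hsv,(0,0,205),(180,30,255))),('dark',cv2.inRange(hsv,(0,0,0),(180,255,70)))):
  for k in cv2.findContours(m,0,2)[0]:
    if cv2.contourArea(k)>150:
        x,y,w,h=cv2.boundingRect(k)
        if w>200: continue
        for z in (.082,.086):
            p=np.array([onz(c,*q,z)[:2]-T for q in ((x,y+h/2),(x+w,y+h/2),(x+w/2,y),(x+w/2,y+h))]);
            print(n,(x,y,w,h),z,'L R y',(p[:2]@ey*1e3).round(1),'x',(p[2:]@ex*1e3).round(1))
E
```

```text
t48.9 q [-0.69  0.42  1.63 -0.    1.09 -2.18] p [ 0.5343 -0.2854  0.0422] yang85.7 z [-0.003  0.001 -1.   ] F [ 0.58 -0.15 -0.72] T [ 0.008 -0.048 -0.005] op0.199 g58.8
[-0.06601254  0.00450227  0.1806762 ]
TCP [1.2 1.1]
green (295, 101, 47, 187) 0.082 L R y [-9.8 12.8] x [-73.3  20.1]
green (295, 101, 47, 187) 0.086 L R y [-9.5 12.5] x [-73.1  17.7]
white (375, 244, 34, 42) 0.082 L R y [30.6 48.1] x [-4.8 19. ]
white (375, 244, 34, 42) 0.086 L R y [29.7 46.7] x [-6.5 16.6]
dark (415, 111, 11, 61) 0.082 L R y [45.9 50.9] x [-69.  -41.4]
dark (415, 111, 11, 61) 0.086 L R y [44.6 49.5] x [-68.9 -42.1]
dark (209, 111, 11, 62) 0.082 L R y [-48.9 -43.8] x [-69.1 -41. ]
dark (209, 111, 11, 62) 0.086 L R y [-47.5 -42.6] x [-69.  -41.7]
```

View pics/w7.png

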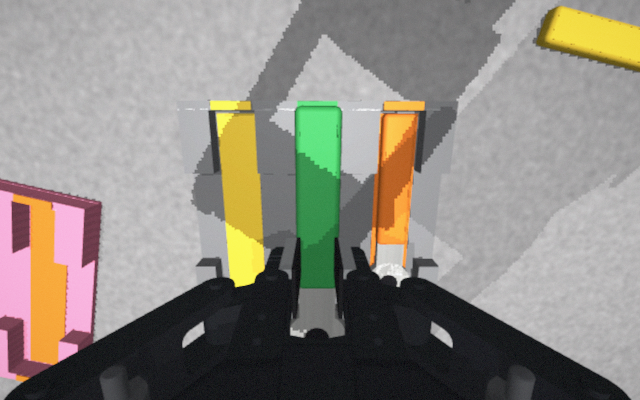

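The wrist view shows the green lever centred over the green compartment (cols 295–342, grip end at row 107), and orange lying in place. One last offset calculation from the same picture.

```bash
python3 - <<'E'
from h import *
o,M=st(); c=cam('wrist')
T=np.array([.533,-.2864]); a=np.radians(-4.2); ex=np.array([np.cos(a),np.sin(a)]); ey=np.array([-ex[1],ex[0]])
def tr(n,u,v,z): d=onz(c,u,v,z)[:2]-T; print(n,np.round([d@ex*1e3,d@ey*1e3],1))
hsv=cv2.cvtColor(c['pixels'],cv2.COLOR_RGB2HSV)
for u in (231,319,400): 
    print(u,[ (v,hsv[v,u].tolist()) for v in range(98,120,2)])
tr('end line yellow',230,110,.018); tr('end line or',405,110,.018)
tr('or side wall',420,140,.018);tr('ye side wall',214,140,.018); tr('rib step L',214,172,.018); tr('rib step R',420,172,.018)
tr('far ribs',430,262,.018)
tr('or lever end',398,113,.016); tr('or lever grip far',392,243,.016); tr('or L',380,140,.016); tr('or R',415,140,.016)
for z in (.082,): tr('gr end',319,107,z); tr('gr far',319,288,z); tr('gr L',296,200,z); tr('gr R',342,200,z)
E
```

```text
t48.9 q [-0.69  0.42  1.63 -0.    1.09 -2.18] p [ 0.5346 -0.2857  0.0427] yang85.7 z [-0.003  0.    -1.   ] F [-0.28  0.18 -0.84] T [-0.014 -0.073 -0.004] op0.200 g58.8
231 [(98, [150, 1, 191]), (100, [30, 96, 220]), (102, [30, 154, 251]), (104, [30, 158, 251]), (106, [30, 158, 251]), (108, [30, 162, 247]), (110, [90, 4, 124]), (112, [24, 73, 199]), (114, [28, 170, 251]), (116, [29, 169, 246]), (118, [29, 168, 244])]
319 [(98, [120, 1, 194]), (100, [66, 90, 186]), (102, [68, 142, 233]), (104, [68, 142, 232]), (106, [67, 161, 144]), (108, [67, 160, 194]), (110, [67, 153, 217]), (112, [67, 145, 231]), (114, [68, 146, 233]), (116, [68, 145, 231]), (118, [68, 145, 230])]
400 [(98, [90, 1, 201]), (100, [14, 69, 203]), (102, [21, 175, 250]), (104, [20, 177, 250]), (106, [20, 175, 250]), (108, [21, 177, 250]), (110, [17, 73, 126]), (112, [8, 23, 164]), (114, [14, 199, 238]), (116, [19, 184, 250]), (118, [21, 176, 251])]
end line yellow [-71.3 -56.3]
end line or [-71.2  58. ]
or side wall [-51.9  69.5]
ye side wall [-52.1 -68.4]
rib step L [-30.5 -70.4]
rib step R [-30.3  71.4]
far ribs [37.6 84.9]
or lever end [-69.3  54. ]
or lever grip far [23.1 56. ]
or L [-51.8  43.1]
or R [-51.8  66.8]
gr end [-70.5   1.4]
gr far [20.6  1.5]
gr L [-27.4  -9.7]
gr R [-27.4  12.6]
```

The tray is really about 4.5 mm further in +x than the top view gave, with both wrist views agreeing. I'll correct for that and lower.

Emit:
{"name": "move_arm", "arguments": {"plan": [0.08,-0.02,-0.3,0,0,0,0.08,-0.02,-0.7,0,0,0,0.08,-0.02,-0.9,0,0,0,0.08,-0.02,-1.05,0,0,0,0.08,-0.02,-1.15,0,0,0,0.08,-0.02,-1.22,0,0,0,0.08,-0.02,-1.28,0,0,0,0.08,-0.02,-1.3,0,0,0]}}

```text
time_s: 49.98
eef_pos: [0.5384, -0.2871, -0.0222]
eef_rot: [-0.001, 0.037, 0.999, 0.0]
wrist_force: [-1.8, 1.6, 4.8]
opening: 0.197
grasp_force: 60.6
```

```bash
python3 - <<'E'
from h import *
st()
E
```

```text
t50.0 q [-0.68  0.53  1.64 -0.    0.98 -2.18] p [ 0.5384 -0.2871 -0.0222] yang85.7 z [-0.003  0.    -1.   ] F [-1.76  1.55  4.82] T [ 0.246  0.357 -0.024] op0.197 g60.6
```

Emit:
{"name": "move_arm", "arguments": {"plan": [0,0,0,0,0,0,0,0,0,0,0,0,0,0,0,0,0,0,0,0,0,0,0,0,0,0,0.4,0,0,0,0,0,1,0,0,0,0,0,1.6,0,0,0,0,0,2,0,0,0,0,0,2,0,0,0,0,0,2,0,0,0], "grip": 42}}

```text
time_s: 51.22
eef_pos: [0.5376, -0.2865, 0.0766]
eef_rot: [-0.002, 0.037, 0.999, 0.001]
wrist_force: [-0.4, 0.3, 0.2]
opening: 0.491
grasp_force: 0.0
```

```bash
python3 - <<'E'
from h import *
o,M=st(); c=cam('wrist')
T=np.array([.5375,-.2864]); a=np.radians(-4.2); ex=np.array([np.cos(a),np.sin(a)]); ey=np.array([-ex[1],ex[0]])
hsv=cv2.cvtColor(c['pixels'],cv2.COLOR_RGB2HSV)
# steel shank/eye: dark hole & grip edges: column and row profile through green lever
def px(x,y,z): return proj(c,[*(T+x*ex+y*ey),z])
for nm,y0 in (('green',0),('orange',.056)):
    prev=None; s=[]
    for x in np.arange(-.086,.08,.001):
        u,v=px(x,y0,.016); u,v=int(round(u)),int(round(v))
        if 0<=v<400 and 0<=u<640: s.append((round(x*1e3),*hsv[v,u].tolist()))
    print(nm,[q for i,q in enumerate(s) if i and abs(q[3]-s[i-1][3])+abs(q[2]-s[i-1][2])>40])
    s=[]
    for y in np.arange(y0-.02,y0+.0205,.001):
        u,v=px(-.02,y,.016); s.append((round((y-y0)*1e3),*hsv[int(round(v)),int(round(u))].tolist()))
    print(nm,'across',[q for i,q in enumerate(s) if i and abs(q[3]-s[i-1][3])+abs(q[2]-s[i-1][2])>40])
levers()
E
```

```text
t51.2 q [-0.68  0.38  1.61 -0.    1.16 -2.18] p [ 0.5376 -0.2865  0.0766] yang85.7 z [-0.004  0.001 -1.   ] F [-0.43  0.32  0.23] T [-0.028  0.015 -0.013] op0.491 g0.0
green [(-82, 66, 111, 191), (-81, 68, 141, 233), (-76, 68, 90, 151), (-75, 105, 9, 112), (-74, 68, 128, 177), (-73, 67, 152, 207), (-69, 68, 146, 230), (21, 63, 51, 106), (22, 30, 9, 118), (47, 120, 13, 38), (51, 133, 66, 27), (54, 135, 41, 25), (57, 90, 24, 21), (58, 94, 89, 23), (59, 120, 32, 24), (60, 90, 5, 55), (61, 60, 2, 146), (62, 30, 4, 204), (71, 90, 2, 123), (72, 120, 8, 66), (79, 67, 71, 93)]
green across [(-13, 72, 64, 127), (-12, 68, 159, 127), (14, 78, 21, 121)]
orange [(-82, 14, 72, 228), (-81, 20, 174, 250), (-76, 16, 139, 180), (-75, 105, 9, 120), (-74, 10, 121, 206), (-73, 15, 197, 245), (-16, 14, 200, 226), (4, 12, 206, 182), (6, 17, 191, 250), (19, 12, 122, 245), (20, 15, 34, 223), (21, 40, 4, 208), (42, 111, 60, 30), (47, 105, 9, 59), (74, 120, 46, 33), (79, 109, 90, 31)]
orange across [(-16, 8, 123, 147), (-15, 12, 201, 184), (-12, 12, 202, 121), (11, 11, 115, 231), (12, 110, 5, 166)]
yellow [ 0.4402 -0.0587] ang73.2 L0.086 [np.uint64(0), np.uint64(13770)]
```

Green is in place (-74..+21 grip, eye rim at 72). Yellow is next.

Emit:
{"name": "move_arm", "arguments": {"plan": [0,0,0.3,0,0,-0.17,-0.2,0.5,0.5,0,0,-0.35,-0.4,1,0.5,0,0,-0.53,-0.6,1.5,0.5,0,0,-0.71,-0.8,2,0.5,0,0,-0.89,-1,2.5,0.5,0,0,-1.07,-1.3,3,0.5,0,0,-1.25,-1.6,3.6,0.5,0,0,-1.43,-1.8,4.1,0.5,0,0,-1.61,-1.96,4.49,0.5,0,0,-1.789]}}

```text
time_s: 52.58
eef_pos: [0.439, -0.0612, 0.1014]
eef_rot: [-0.002, 0.804, 0.594, 0.001]
wrist_force: [0.7, 0.5, -0.8]
opening: 0.491
grasp_force: 0.0
```

Emit:
{"name": "move_arm", "arguments": {"plan": [0,0,0,0,0,0,0,0,0,0,0,0,0,0,0,0,0,0,0,0,0,0,0,0]}}

```text
time_s: 53.08
eef_pos: [0.4404, -0.0631, 0.1024]
eef_rot: [-0.001, 0.803, 0.597, 0.001]
wrist_force: [0.2, -0.2, 0.3]
opening: 0.49
grasp_force: 0.0
```

```bash
python3 - <<'E'
from h import *
o,M=st(); wl('yellow')
E
```

```text
t53.1 q [-0.41 -0.01  2.01  0.    1.14 -0.12] p [ 0.4404 -0.0631  0.1024] yang-16.8 z [ 0.001  0.003 -1.   ] F [ 0.22 -0.23  0.27] T [-0.038 -0.    -0.051] op0.490 g0.0
wrist yellow [317. 215.] [ 0.4343 -0.0846] L0.092 W0.020 ang-106.2
```

Emit:
{"name": "move_arm", "arguments": {"plan": [0.02,0.05,-0.7,0,0,0.01,0.02,0.05,-1.4,0,0,0.01,0.02,0.05,-2,0,0,0.01,0.02,0.05,-2.4,0,0,0.01,0.02,0.05,-2.55,0,0,0.01,0.02,0.05,-2.61,0,0,0.01,0.02,0.05,-2.61,0,0,0.01]}}

```text
time_s: 54.0
eef_pos: [0.4418, -0.0603, -0.0275]
eef_rot: [-0.0, 0.8, 0.6, 0.001]
wrist_force: [0.7, -0.4, -0.0]
opening: 0.492
grasp_force: 0.0
```

Emit:
{"name": "move_arm", "arguments": {"plan": [0,0,0,0,0,0,0,0,0,0,0,0,0,0,0,0,0,0,0,0,0,0,0,0,0,0,0,0,0,0,0,0,0,0,0,0], "grip": 10}}

```text
time_s: 54.75
eef_pos: [0.442, -0.0603, -0.027]
eef_rot: [-0.0, 0.8, 0.601, 0.002]
wrist_force: [-1.3, 0.1, 6.3]
opening: 0.214
grasp_force: 58.5
```

```bash
python3 - <<'E'
from h import *
o,M=st(); print((np.array([.5334,-.3422,.044])-o['eef_pos'])/.05)
E
```

```text
t54.8 q [-0.41  0.24  2.06  0.    0.83 -0.13] p [ 0.442  -0.0603 -0.027 ] yang-16.2 z [ 0.002  0.002 -1.   ] F [-1.3   0.06  6.29] T [0.127 0.299 0.019] op0.214 g58.5
[ 1.82782119 -5.6386343   1.41908417]
```

Emit:
{"name": "move_arm", "arguments": {"plan": [0,0,0.4,0,0,0,0,0,1.2,0,0,-0.1,0.2,-0.7,1.9,0,0,-0.28,0.5,-1.5,2,0,0,-0.46,0.8,-2.4,2,0,0,-0.64,1.1,-3.3,2,0,0,-0.82,1.4,-4.2,2,0,0,-1,1.7,-5,2,0,0,-1.18,1.83,-5.5,2,0,0,-1.33,1.83,-5.64,2,0,0,-1.361]}}

```text
time_s: 56.0
eef_pos: [0.5327, -0.3433, 0.072]
eef_rot: [0.0, 0.999, -0.037, 0.001]
wrist_force: [-0.5, 1.1, -0.9]
opening: 0.214
grasp_force: 58.8
```

Emit:
{"name": "move_arm", "arguments": {"plan": [0,0,-0.3,0,0,0,0,0,-0.6,0,0,0,0,0,-0.6,0,0,0,0,0,-0.6,0,0,0]}}

```text
time_s: 56.5
eef_pos: [0.5327, -0.3413, 0.0418]
eef_rot: [-0.0, 0.999, -0.036, 0.001]
wrist_force: [-0.0, 0.1, -0.9]
opening: 0.214
grasp_force: 58.8
```

```bash
cat >> h.py <<'E'
T=np.array([.5375,-.2864]); a_=np.radians(-4.2); ex=np.array([np.cos(a_),np.sin(a_)]); ey=np.array([-ex[1],ex[0]])
def prof(c,p0,d,z,rng,thr=40):
    hsv=cv2.cvtColor(c['pixels'],cv2.COLOR_RGB2HSV); s=[]
    for r in rng:
        p=np.array(p0)+r*np.array(d); u,v=proj(c,[*(T+p[0]*ex+p[1]*ey),z]); u,v=int(round(u)),int(round(v))
        if 0<=v<400 and 0<=u<640: s.append((round(r*1e3),*hsv[v,u].tolist()))
    return [q for i,q in enumerate(s) if i and abs(q[3]-s[i-1][3])+abs(q[2]-s[i-1][2])>thr]
E
python3 - <<'E'
from h import *
o,M=st(); c=cam('wrist'); P=o['eef_pos'][:2]-T; print('TCP',P@ex,P@ey)
zb=o['eef_pos'][2]+.027
print('along',prof(c,(0,-.056),(1,0),zb+.010,np.arange(0,.085,.001)))
print('grip across',prof(c,(.012,-.056),(0,1),zb+.012,np.arange(-.02,.021,.001)))
print('eye across',prof(c,(.052,-.056),(0,1),zb+.008,np.arange(-.03,.031,.001)))
print('tray wall line',prof(c,(0,0),(1,0),.018,np.arange(.06,.095,.001),25))
print('tray y at x=.06',prof(c,(.06,0),(0,1),.018,np.arange(-.095,.095,.001)))
E
```

```text
t56.5 q [-0.76  0.47  1.56  0.    1.11  0.88] p [ 0.5327 -0.3413  0.0418] yang-94.1 z [ 0.002  0.    -1.   ] F [-0.    0.12 -0.9 ] T [ 0.013 -0.045  0.028] op0.214 g58.8
TCP -0.0007235646596367076 -0.055095815694467726
along [(21, 24, 44, 121), (22, 15, 4, 124), (47, 120, 33, 39), (52, 90, 9, 28), (53, 135, 46, 33), (60, 120, 73, 28), (61, 30, 4, 130), (62, 50, 4, 175), (63, 0, 2, 228), (71, 29, 147, 250), (72, 26, 134, 205), (73, 100, 9, 84), (74, 28, 157, 237), (78, 150, 1, 178)]
grip across [(-10, 24, 173, 136), (11, 23, 122, 117), (12, 120, 6, 123)]
eye across [(-12, 0, 0, 127), (-6, 125, 57, 27), (-5, 136, 104, 27), (-4, 103, 60, 30), (0, 90, 43, 18), (7, 120, 7, 77), (8, 60, 2, 121), (16, 30, 1, 221), (29, 30, 1, 225)]
tray wall line [(61, 120, 8, 92), (62, 50, 4, 207), (72, 66, 81, 211), (73, 68, 153, 207), (75, 68, 87, 188), (76, 105, 4, 141), (77, 66, 121, 147), (78, 67, 153, 195), (83, 68, 83, 193), (84, 90, 1, 175)]
tray y at x=.06 [(-58, 30, 6, 130), (-53, 20, 4, 190), (-18, 50, 4, 199), (-8, 0, 2, 147), (-7, 135, 26, 59), (2, 0, 0, 85), (3, 60, 3, 152), (4, 30, 5, 203), (14, 110, 5, 159), (16, 0, 0, 53), (20, 140, 8, 98), (21, 105, 6, 160), (37, 20, 8, 97), (38, 38, 5, 190), (39, 40, 3, 233), (68, 0, 0, 74), (77, 100, 6, 133)]
```

Aligned to within about 1 mm, so I'll lower yellow.

Emit:
{"name": "move_arm", "arguments": {"plan": [0.01,-0.02,-0.3,0,0,0,0.01,-0.02,-0.7,0,0,0,0.01,-0.02,-0.9,0,0,0,0.01,-0.02,-1.05,0,0,0,0.01,-0.02,-1.15,0,0,0,0.01,-0.02,-1.22,0,0,0,0.01,-0.02,-1.27,0,0,0,0.01,-0.02,-1.29,0,0,0]}}

```text
time_s: 57.55
eef_pos: [0.5334, -0.3431, -0.0224]
eef_rot: [0.0, 0.999, -0.036, 0.002]
wrist_force: [-0.6, -0.8, -1.1]
opening: 0.212
grasp_force: 58.8
```

```bash
python3 - <<'E'
from h import *
st()
E
```

```text
t57.5 q [-0.76  0.57  1.57  0.    1.    0.88] p [ 0.5334 -0.3431 -0.0224] yang-94.2 z [ 0.003 -0.001 -1.   ] F [-0.56 -0.77 -1.13] T [-0.031 -0.016 -0.012] op0.212 g58.8
```

Release, rise, then swing back clear of the tray and check everything.

Emit:
{"name": "move_arm", "arguments": {"plan": [0,0,0,0,0,0,0,0,0,0,0,0,0,0,0,0,0,0,0,0,0,0,0,0,0,0,0.4,0,0,0,0,0,1,0,0,0,0,0,1.8,0,0,0,0,0,2.8,0,0,0,0,0,3.5,0,0,0,0,0,3.5,0,0,0], "grip": 42}}

```text
time_s: 58.8
eef_pos: [0.5355, -0.345, 0.1585]
eef_rot: [0.003, 0.999, -0.036, 0.005]
wrist_force: [0.2, -0.5, 0.3]
opening: 0.495
grasp_force: 0.0
```

Emit:
{"name": "move_arm", "arguments": {"plan": [-0.5,-1,0.5,0,0,0,-1,-2,1,0,0,0,-1.5,-3,1,0,0,0,-2,-4,1,0,0,0,-2.5,-5,1,0,0,0,-3,-6,1,0,0,0,-3,-6,1,0,0,0,-3,-6,1,0,0,0]}}

```text
time_s: 59.8
eef_pos: [0.383, -0.6423, 0.2016]
eef_rot: [-0.001, 0.999, -0.037, 0.001]
wrist_force: [0.2, -0.5, 0.1]
opening: 0.492
grasp_force: 0.0
```

```bash
python3 - <<'E'
from h import *
o,M=st(); c=cam('top')
hsv=cv2.cvtColor(c['pixels'],cv2.COLOR_RGB2HSV)
for n,y in (('orange',.056),('green',0),('yellow',-.056)):
    print(n,'along',prof(c,(-.0045,y),(1,0),.016,np.arange(-.085,.09,.001),25))
    print(' across grip',prof(c,(-.03,y),(0,1),.016,np.arange(-.025,.025,.001),25))
    print(' across eye',prof(c,(.0505,y),(0,1),.012,np.arange(-.025,.025,.001),25))
def blobs(lo,hi,z,name,mn=25):
    for k in cv2.findContours(cv2.inRange(hsv,lo,hi),0,2)[0]:
        if cv2.contourArea(k)<mn: continue
        p=cv2.boxPoints(cv2.minAreaRect(k)); w=np.array([onz(c,u,v,z)[:2] for u,v in p]); e=np.linalg.norm(w[1]-w[0]),np.linalg.norm(w[2]-w[1])
        print(name,w.mean(0).round(4),np.round(e,3))
blobs((0,180,60),(5,255,255),.109,'redlid'); blobs((100,120,60),(120,255,255),.109,'blue')
blobs((13,120,90),(28,255,255),.016,'brass',10)
save(c,'end.png')
E
```

```text
t59.8 q [-1.19  0.56  1.09  0.    1.49  0.45] p [ 0.383  -0.6423  0.2016] yang-94.2 z [ 0.002  0.002 -1.   ] F [ 0.22 -0.49  0.05] T [ 0.039 -0.004  0.008] op0.492 g0.0
orange along [(-81, 17, 109, 70), (-80, 13, 86, 80), (-78, 16, 204, 170), (-72, 12, 221, 158), (-69, 18, 206, 202), (19, 16, 187, 194), (22, 19, 39, 144), (25, 21, 23, 180), (48, 0, 9, 58), (51, 165, 19, 27), (58, 0, 16, 48), (61, 23, 26, 118), (65, 23, 23, 175), (71, 17, 135, 187), (74, 16, 190, 161), (78, 13, 133, 73), (81, 16, 209, 171), (84, 16, 162, 180), (87, 16, 21, 133)]
 across grip [(-13, 15, 189, 143), (-10, 17, 209, 200), (9, 12, 220, 125), (13, 17, 185, 197), (16, 15, 16, 130)]
 across eye [(-17, 22, 22, 177), (-7, 170, 24, 32), (-2, 150, 29, 26), (6, 19, 28, 147), (9, 19, 23, 181), (16, 19, 18, 111)]
green along [(-82, 56, 67, 53), (-79, 65, 153, 118), (-75, 66, 173, 131), (-66, 65, 162, 165), (22, 63, 132, 162), (25, 21, 23, 177), (51, 150, 9, 30), (61, 24, 23, 55), (64, 22, 19, 144), (67, 21, 28, 176), (74, 65, 133, 149), (77, 58, 74, 55), (80, 66, 167, 125), (84, 64, 146, 152), (87, 15, 19, 131)]
 acr
[... 1242 characters left out ...]
ss [ 0.2244 -1.0365] [0.107 0.06 ]
brass [0.3374 0.1003] [0.043 0.037]
brass [ 0.3071 -0.3011] [0.085 0.032]
brass [ 0.3771 -0.2044] [0.032 0.019]
brass [0.5059 0.0854] [0.018 0.018]
brass [0.5379 0.0672] [0.016 0.019]
brass [0.5417 0.0914] [0.019 0.019]
brass [ 0.5014 -0.3384] [0.101 0.027]
brass [0.5642 0.1161] [0.018 0.021]
brass [0.5702 0.0569] [0.016 0.02 ]
brass [ 0.5195 -0.2282] [0.12  0.029]
brass [ 0.6092 -0.2335] [0.026 0.007]
brass [ 0.5423 -0.6107] [0.155 0.03 ]
brass [ 0.5784 -0.5055] [0.151 0.026]
brass [ 0.6146 -1.0095] [0.091 0.231]
brass [ 0.7352 -0.1552] [0.042 0.055]
brass [0.752  0.1062] [0.062 0.066]
brass [0.832  0.7232] [0.172 0.094]
brass [0.8318 0.5811] [0.096 0.17 ]
```

All levers are seated, the tins stand in place, and five balls are in the bin. Handing in.

```bash
python3 -c "
from bench import ctrl
print(ctrl.hand_in())"
```

```text
the job is handed in; nothing more can be done
None
```

I handed the job in without a verdict, but by the last camera check all five balls from the blue (fuller) tin are in the far bin, red keeps its own, both tins stand upright on the mat, and the three levers lie in their own compartments, eyes at the wide end.

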